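# Knock stuck sensor modules out of the carriage

## Task

Some sensor modules have stuck in the blue carriage of the ejection stage: slide the green bin under where the carriage comes out, wind the carriage fully out with its black knob, and with the red-handled push tool press every module down through its access hole so that all of them end up in the bin. Then hang the tool by its eye on the peg of the stand and wind the carriage fully back, leaving the bin standing on the bench and the other things on the bench alone.

Things in the scene. Friction and masses are not known exactly. Their poses are not given: they have to be found in the camera images.
- stage: Fixed ejection stage; origin on the bench below the middle of the carriage when home, x away from the robot, z up. Its white base, 200 mm wide (y), 60 mm high, has its front face at x = -30 mm (foot plate 240 mm wide, same front); the base stops anything from dropping out of the carriage at home. Wound out, the carriage overhangs the free bench in front of the base.
- carriage_mid (a point): Middle of the carriage's top face over its four pockets, 96 mm above the bench. The carriage is a blue slab with an aluminium top, 62 mm deep (x), from stage y = -95 to +151 mm, underside 70 mm above the bench (catches hang to 61 mm). This point is at stage x = 0 when home and x = -90 mm when wound fully out.
- feed_knob (a joint): Black bar knob standing on the carriage at stage y = +124 mm: bar 42 x 14 x 32 mm high, upright axis. In rad: 0 = home (bar along the stage's x), 3.0 = fully out (end stop). Grows when turned clockwise seen from above and drives the carriage 30 mm per rad along the stage's -x; the knob rides along. Friction 0.2 N m; stays where left.
- knob_grip (a point): Middle of the knob's bar on its axis, 122.5 mm above the bench, the place to grip; the bar's top is 14 mm above this point, the top of its foot disc (radius 23 mm) 18 mm below. Moves with the carriage.
- hole1 (a point): Centre of access hole 1 in the carriage's top face (96 mm above the bench), rightmost in a row along the stage's y at 38 mm pitch (stage y = -57 mm). The hole is 18 mm square through the 6 mm top; below it is a pocket 30 mm square, open at the bottom. Moves with the carriage.
- hole2 (a point): Centre of access hole 2 in the carriage's top face (96 mm above the bench), between in a row along the stage's y at 38 mm pitch (stage y = -19 mm). The hole is 18 mm square through the 6 mm top; below it is a pocket 30 mm square, open at the bottom. Moves with the carriage.
- hole3 (a point): Centre of access hole 3 in the carriage's top face (96 mm above the bench), between in a row along the stage's y at 38 mm pitch (stage y = 19 mm). The hole is 18 mm square through the 6 mm top; below it is a pocket 30 mm square, open at the bottom. Moves with the carriage.
- hole4 (a point): Centre of access hole 4 in the carriage's top face (96 mm above the bench), leftmost in a row along the stage's y at 38 mm pitch (stage y = 57 mm). The hole is 18 mm square through the 6 mm top; below it is a pocket 30 mm square, open at the bottom. Moves with the carriage.
- module1: Black square sensor module, yellow top, 28 x 28 x 16 mm, 30 g, origin at the centre of its underside (73 mm above the bench while stuck). Stuck in any of the four pockets, its top seen through the hole; absent in some starts. Two sprung catches hold it: about 10 N on its top moves it; push on until its top is below 60 mm above the bench and it drops free.
- module2: Black square sensor module, yellow top, 28 x 28 x 16 mm, 30 g, origin at the centre of its underside (73 mm above the bench while stuck). Stuck in any of the four pockets, its top seen through the hole; absent in some starts. Two sprung catches hold it: about 10 N on its top moves it; push on until its top is below 60 mm above the bench and it drops free.
- module3: Black square sensor module, yellow top, 28 x 28 x 16 mm, 30 g, origin at the centre of its underside (73 mm above the bench while stuck). Stuck in any of the four pockets, its top seen through the hole; absent in some starts. Two sprung catches hold it: about 10 N on its top moves it; push on until its top is below 60 mm above the bench and it drops free.
- module4: Black square sensor module, yellow top, 28 x 28 x 16 mm, 30 g, origin at the centre of its underside (73 mm above the bench while stuck). Stuck in any of the four pockets, its top seen through the hole; absent in some starts. Two sprung catches hold it: about 10 N on its top moves it; push on until its top is below 60 mm above the bench and it drops free.
- bin: Loose green open bin, outside 120 (x) x 190 (y) x 45 mm high, walls and floor 5 mm, 0.25 to 0.5 kg, origin at the centre of its underside. A grip fin on its front (-x) wall to drag it by: 14 mm thick (y), x = -60 to -105 mm, 19 to 45 mm above the bench. It passes under the carriage; best place: origin at stage x = -100 mm, y = 0, square to the stage.
- tool: Loose push tool, upright, 134 mm tall, 0.1 to 0.17 kg. Origin at the tip of its steel pin, z up. Pin 10 mm thick, 55 mm long; collar 26 mm across at 55 to 60 mm; frame with the eye, 30 mm wide (y), 8 deep (x); red grip 18 mm thick (y), 26 wide (x), at 92 to 134 mm. Starts standing in the hole of an 80 mm square, 60 mm high wooden block, tip 5 mm above the bench. Balances at about 57 mm.
- tool_eye (a point): Centre of the tool's eye, an opening 20 mm wide (y) and 22 mm high (65 to 87 mm above the tip), running right through along the tool's x.
- peg_root (a point): Where the peg (8 mm thick, 57 mm long from here) leaves the post of the fixed stand, on the peg's axis, 132 mm above the bench. The peg points along -x of this frame and rises 12 degrees to its tip. The post (radius 8 mm) is just behind and ends 142 mm above the bench; foot: disc of radius 40 mm, 12 mm high.
- peg_tip (a point): Middle of the peg's round end, on its axis, 144 mm above the bench.
- breadboard: White breadboard with parts on it, 55 x 83 x 14 mm, lying on the bench; bystander.
- multimeter: Yellow multimeter, 150 x 75 x 37 mm, lying on the bench; bystander.
- spool: Metal solder spool, 60 mm across, 40 mm high; bystander.
- terminal: Orange terminal block, 36 x 20 x 16 mm; bystander.
- usb_dongle: Small black dongle, 60 x 18 x 9 mm; bystander.
- screw_jar: Small jar, 44 mm across, 55 mm high; bystander.
- adaptor: Blue plug adaptor, 50 x 30 x 32 mm; bystander.
There are look-alikes about, which are no part of the job. Of the things like the tool, leave any that is purple or white; of the rest the smaller one is meant.

How it is judged:
By the outcome, as a careful person would: the job done as asked, in the order asked, and still so for the second after the job is handed in, with the robot touching nothing.
Of module1, module2, module3, module4 only 2 to 4 are there at a start; the rules pass over those that are not, and their reading is None.
At some moment in a run one of bin may be knocked a few centimetres aside while the robot is not near it.
It also fails if it takes over 210 s, if anything falls off the work surface, if the arm or the gripper's body presses on something with over 40 N, if the wrist force passes 120 N, or if a joint passes its speed limit or range.

## Robot

A 7-joint arm with a two-finger parallel gripper is mounted at the origin on the work surface. World frame = base frame: x ahead of the robot, y to its left, z up, the work surface at z = 0. Lengths are in m, angles in rad, forces in N, time in s.
With the tool pointing down it reaches from about 0.4 to 0.85 m from the base axis. Payload 4.5 kg.
Tool frame: the origin (TCP) lies on the centre line of the jaws, within the pads' length; the fingertips stand 11 mm ahead of it and the grasp point (between the pads) lies 8 mm behind it; z points along the fingers, y is the line along which they close (so a half turn about z gives the same grasp; the last joint's range is limited). The gripper opens to 88 mm and grips with 3 to 60 N. Pads are 18 mm wide; open, the fingers measure 123 mm over their backs; the gripper's body (75 mm by 187 mm) begins 45 mm behind the grasp point.
Start: joints at [0.034, 0.689, -0.195, 1.565, 0.157, 0.902, -0.215], TCP at [0.625, 0, 0.25] pointing down, gripper open.
Joint ranges: [-3.01, 3.01], [-0.46, 2.08], [-1.47, 1.51], [0.13, 2.56], [-1, 4.14], [0.04, 2.09], [-2.66, 2.66]. Speed limits (rad/s): [2.57, 2.57, 3.14, 3.14, 3.14, 3.14, 3.14].

## Interface

Orientations are given as a unit quaternion [x, y, z, w].
In Python, from plant import * gives the robot as it stands. The module is installed in compiled form; this text tells all that it offers.
- The arm moves only by the tool send_rows, never from a script. Its argument "motion" is a list of rows, each an object of numbers: "x", "y", "z": the shift along the tool's x, y, z in cm; "rx", "ry", "rz": the turn, a rotation vector about the tool's x, y, z in rad; "jaw": the finger opening in cm, from 0 to 8.81. In form: [{"x": .., "y": .., "z": .., "rx": .., "ry": .., "rz": .., "jaw": ..}, ...]. A call has exactly 5 rows; each row shifts and turns the commanded pose from where the row before left it, along the tool's axes as they then stand; what a row does not reach is not made up. A row lasts 1/10 s, in which the tool goes at most 50 mm and 8.59 degrees, less where a joint would pass 70% of its speed; a pose out of reach is approached as far as the arm can. A call is refused whole if a number of a shift passes 5 or a number of a turn 0.15, either way. A call with a gripper value outside its range is refused whole. The fingers move at their own pace and stop on an object; "grip_force" is the grip in N (left out, the last holds). Time passes only in rows, so rows that do not move let the fingers close, or fill a call up. It gives the time, the measured TCP pose, the force, the opening and the grip force at its end, in the units of the state.
- get_state(): the state, without advancing time (a new reading comes with each control period).
- snapshot(name): name is "scene" or "side" or "wrist"; returns a dict with "img" (480x640x3 uint8, red, green, blue), "vertical_fov" (degrees; the focal length in pixels is half the picture's height over the tangent of half this angle, whatever the lens; pixels are square), "cx", "cy" (the principal point, pixels), "extrinsics" (4x4, takes a point from camera to world coordinates). Camera axes: x right, y up, looking along -z (the intrinsics and any distortion apply to the point x, -y, -z); pixel columns grow to the right and rows downward; lengths in m; the calibration is good to about 2 mm. The wrist camera is an equidistant fisheye: a pixel r from the principal point sees the ray r / f radians off the axis. A picture is of the moment at which its call begins. There is no depth.
- finish_job(): hands the job in; it is judged then, once.
The state is a dict: "clock": time; "q": joint angles; "qd": joint speeds; "joint_torque": joint torques, N m; "tool_pos": TCP position; "eef_rot": TCP orientation; "contact_force": force on the tool from outside, world axes, zero at the start; "moment": the same for the moment, N m; "opening": opening from 0.0 (shut) to 1.0 (fully open); "finger_force": force on a finger pad.
Only numpy, scipy, OpenCV 4.12 (cv2) and the standard library are available. Lean on these libraries where they do the work, as an engineer would, in place of code of your own. Each camera call takes 0.05 s, during which the arm holds its last target. There are 200 camera calls.

## Working session

There is one attempt and no reset: what is moved stays moved. The work goes in short steps, Python scripts to look and compute and a tool call to move; the robot and the scene stay as the last step left them, time stands still between calls to the robot, and variables do not carry over. Pictures are saved under pics/ and viewed, at most 14 in all, crops included, and the job is handed in when it is done.

Besides the shell and the picture viewer there is one more tool, called after "Emit:" as a command line: name --argument value ..., lists and objects as JSON in quotes. send_rows: Moves the arm, as the interface text tells. Its arguments: {"type":"object","properties":{"motion":{"type":"array"},"grip_force":{"type":"number"}},"required":["motion"]}

```bash
ls; mkdir -p pics; cat > h.py <<'E'
from plant import *
import numpy as np, cv2, pickle
from scipy.spatial.transform import Rotation as R
def take(n,f):
    s=snapshot(n); cv2.imwrite(f'pics/{f}.png',s['img'][:,:,::-1]); pickle.dump(s,open(f'pics/{f}.pkl','wb')); return s
def load(f): return pickle.load(open(f'pics/{f}.pkl','rb'))
def ray(s,u,v,fish=False):
    f=240/np.tan(np.radians(s['vertical_fov'])/2); a=np.array([(u-s['cx']),(v-s['cy'])])
    if fish:
        r=np.hypot(*a); t=r/f; k=np.sin(t)/r if r>0 else 0; d=np.array([a[0]*k,-a[1]*k,-np.cos(t)])
    else: d=np.array([a[0]/f,-a[1]/f,-1])
    E=np.array(s['extrinsics']); return E[:3,3],E[:3,:3]@d
def onz(s,u,v,z,fish=False):
    o,d=ray(s,u,v,fish); return o+d*(z-o[2])/d[2]
def proj(s,p,fish=False):
    f=240/np.tan(np.radians(s['vertical_fov'])/2); E=np.array(s['extrinsics']); c=E[:3,:3].T@(np.array(p)-E[:3,3])
    x,y,z=c[0],-c[1],-c[2]
    if fish:
        r=np.hypot(x,y); k=f*np.arctan2(r,z)/max(r,1e-9); return s['cx']+x*k,s['cy']+y*k
    return s['cx']+f*x/z,s['cy']+f*y/z
E
python3 - <<'E'
from h import *
for n in('scene','side','wrist'):
    s=take(n,n+'0'); print(n,s['vertical_fov'],s['cx'],s['cy'],np.round(s['extrinsics'],3).tolist(),[k for k in s])
st=get_state();print(st['tool_pos'],st['eef_rot'],st['clock'])
E
```

```text
pics
scene 52.876257020020276 321.67010040748266 241.49344401429832 [[0.245, -0.805, 0.541, 1.115], [0.97, 0.205, -0.133, -0.209], [-0.004, 0.557, 0.831, 0.941], [0.0, 0.0, 0.0, 1.0]] ['img', 'vertical_fov', 'cx', 'cy', 'extrinsics']
side 50.48360341967624 325.504006606647 248.69996200390653 [[-0.961, 0.159, -0.225, 0.265], [-0.276, -0.55, 0.788, 0.918], [0.002, 0.82, 0.572, 0.825], [0.0, 0.0, 0.0, 1.0]] ['img', 'vertical_fov', 'cx', 'cy', 'extrinsics']
wrist 65.70646984690485 319.6794136966682 241.13274197544555 [[1.0, -0.001, 0.001, 0.623], [0.0, 0.946, 0.324, 0.085], [-0.001, -0.324, 0.946, 0.385], [0.0, 0.0, 0.0, 1.0]] ['img', 'vertical_fov', 'cx', 'cy', 'extrinsics']
[ 6.24546544e-01 -3.86054745e-05  2.49115522e-01] [ 7.07077288e-01  7.07135937e-01 -5.23958978e-04 -4.47842479e-04] 0.15
```

View pics/scene0.png

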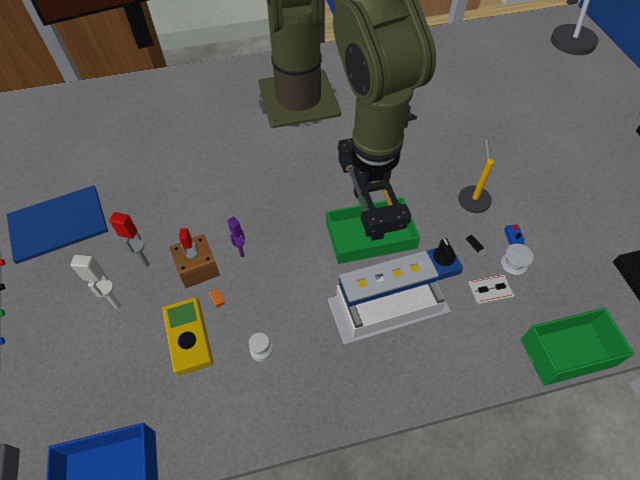

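View pics/side0.png

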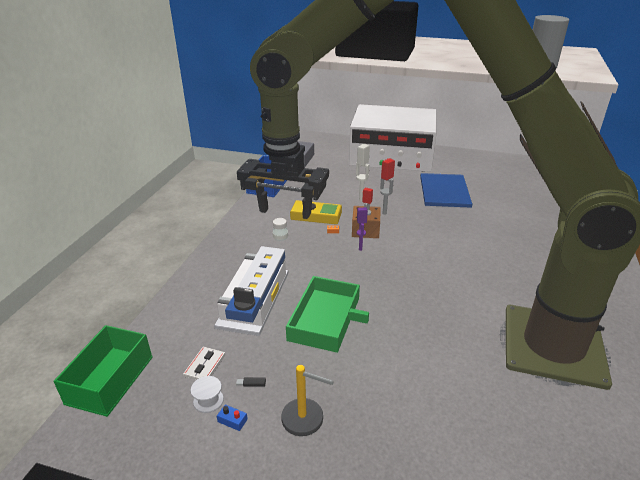

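View pics/wrist0.png

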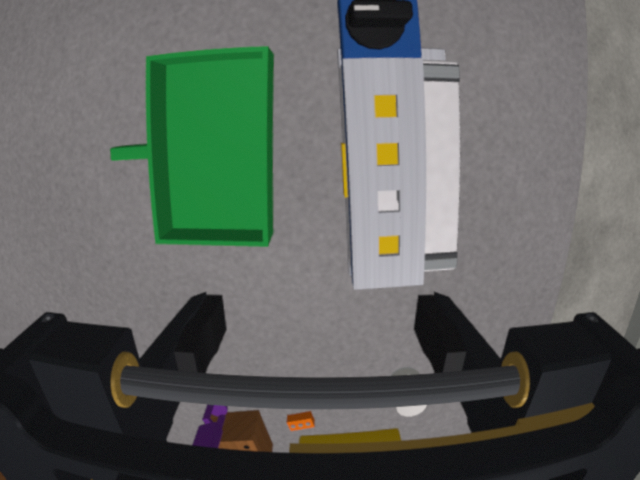

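Wrist view: yellow modules at holes 4 (385,105), 3 (388,153) and 1 (389,245). Hole 2 (388,200) is empty.

Candidates in the scene view:
- **Tools:** red in block (188,243), large red (125,230), white (92,275), purple (236,235). I choose the small red one in the block.
- **Bins:** green with a fin (372,230), green without a fin (575,345). I choose the one with the fin.
- **Stands:** orange peg stand (480,180), black-foot stand (575,40). I choose the orange one.

```bash
cat >> h.py <<'E'
def mask(img,lo,hi): return cv2.inRange(cv2.cvtColor(img,cv2.COLOR_RGB2HSV),np.array(lo),np.array(hi))
def blobs(m,amin=30):
    n,l,st,c=cv2.connectedComponentsWithStats(m); return [(tuple(np.round(c[i],1)),st[i].tolist()) for i in range(1,n) if st[i][4]>=amin],l
def tri(s1,p1,s2,p2,f1=False,f2=False):
    o,d=ray(s1,*p1,f1);q,e=ray(s2,*p2,f2); d=d/np.linalg.norm(d);e=e/np.linalg.norm(e)
    t=np.linalg.lstsq(np.c_[d,-e],q-o,rcond=None)[0]; a=o+t[0]*d;b=q+t[1]*e; return (a+b)/2,np.linalg.norm(a-b)
E
python3 - <<'E'
from h import *
w,sc,sd=load('wrist0'),load('scene0'),load('side0')
b,_=blobs(mask(w['img'],(18,140,120),(32,255,255)),100)
for c,s in b: print('yel',c,s,np.round(onz(w,*c,.089,True),4))
g=mask(w['img'],(50,100,40),(75,255,255)); b,l=blobs(g,500)
cn=max(cv2.findContours(g,cv2.RETR_EXTERNAL,cv2.CHAIN_APPROX_NONE)[0],key=cv2.contourArea)
for p in cv2.approxPolyDP(cn,4,True)[:,0]: print('bin',p,np.round(onz(w,*map(float,p),.045,True),4))
for n,s in(('sc',sc),('sd',sd)):
    for nm,lo,hi in(('red',(0,170,100),(6,255,255)),('orange',(14,180,120),(24,255,255)),('wood',(5,80,60),(14,200,220))):
        print(n,nm,blobs(mask(s['img'],lo,hi),40)[0])
a=sc['img'][120:310,130:530];b=sd['img'][170:270,320:420]
c=sd['img'][345:445,265:365]; b=np.vstack([cv2.resize(b,(280,280)),cv2.resize(c,(280,280))])
A=cv2.resize(sc['img'][210:290,160:260],(375,300));B=cv2.resize(sc['img'][125:225,430:530],(375,300));C=cv2.resize(w['img'][0:300,300:500],(400,600))
cv2.imwrite('pics/crop1.png',np.hstack([np.vstack([A,B])[:,:,::-1],C[:,:,::-1]]))
cv2.imwrite('pics/crop2.png',b[:,:,::-1])
E
```

```text
yel (np.float64(385.2), np.float64(105.6)) [375, 95, 21, 22, 451] [0.674  0.0964 0.089 ]
yel (np.float64(344.2), np.float64(169.3)) [341, 143, 7, 54, 212] [0.6421 0.0445 0.089 ]
yel (np.float64(387.1), np.float64(153.6)) [377, 143, 21, 22, 436] [0.6764 0.0578 0.089 ]
yel (np.float64(388.2), np.float64(244.6)) [379, 236, 20, 18, 328] [ 0.681  -0.0193  0.089 ]
yel (np.float64(115.8), np.float64(395.0)) [111, 380, 15, 27, 111] [ 0.3759 -0.2132  0.089 ]
bin [268  47] [0.5762 0.1523 0.045 ]
bin [146  57] [0.4563 0.1548 0.045 ]
bin [147 143] [0.4545 0.0695 0.045 ]
bin [110 151] [0.41   0.0651 0.045 ]
bin [113 160] [0.4128 0.0555 0.045 ]
bin [148 159] [0.4543 0.0536 0.045 ]
bin [156 243] [ 0.4529 -0.0335  0.045 ]
bin [268 244] [ 0.5721 -0.0343  0.045 ]
bin [273  55] [0.5807 0.1445 0.045 ]
sc red [((np.float64(119.8), np.float64(224.3)), [109, 212, 24, 27, 335]), ((np.float64(183.7), np.float64(238.1)), [179, 228, 12, 21, 150])]
sc orange [((np.float64(482.6), np.float64(178.5)), [473, 159, 21, 41, 257])]
sc wood [((np.float64(23.0), np.float64(50.7)), [0, 0, 65, 92, 3189]), ((np.float64(103.0), np.float64(44.7)), [54, 7, 101, 73, 3652]), ((np.float64(194.6), np.float64(262.3)), [169, 234, 51, 54, 1173])]
sd red [((np.float64(367.1), np.float64(195.2)), [363, 188, 10, 15, 116])]
sd orange [((np.float64(318.1), np.float64(215.5)), [290, 203, 52, 21, 453]), ((np.float64(300.8), np.float64(391.4)), [296, 365, 10, 53, 385])]
sd wood [((np.float64(354.6), np.float64(221.7)), [352, 206, 12, 31, 155]), ((np.float64(372.6), np.float64(223.2)), [363, 207, 18, 31, 392]), ((np.float64(331.9), np.float64(230.5)), [327, 229, 11, 5, 42]), ((np.float64(637.9), np.float64(254.0)), [636, 246, 4, 17, 47])]
```

View pics/crop1.png

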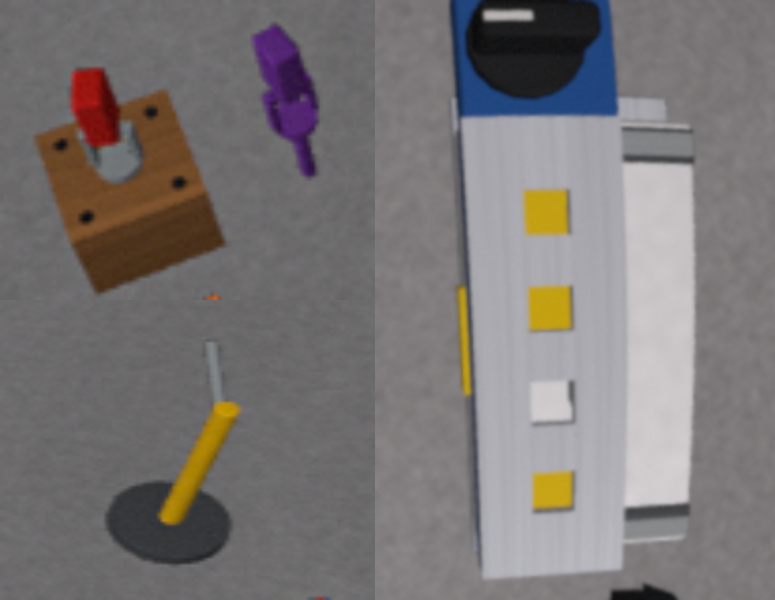

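View pics/crop2.png

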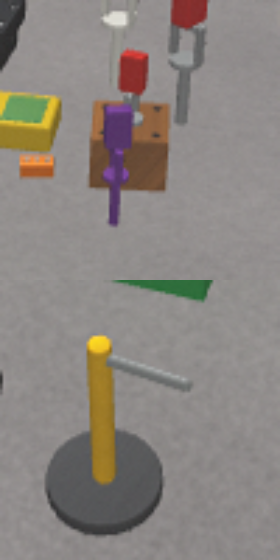

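Measured so far:
- **Stage:** origin about (0.677, 0.039), yaw about 0.06. The hole pitch checks out at 38 mm.
- **Bin:** about (0.5155, 0.060), yaw about -0.02. Its size checks out.
- **Crops:** the small red tool stands in the wooden block, and the peg rises from the orange post toward the robot.

Next I triangulate the tool and peg, and plan the reach to the fin.

```bash
cat >> h.py <<'E'
def pose():
    s=get_state(); M=R.from_quat(s['eef_rot']).as_matrix(); return np.array(s['tool_pos']),M,np.arctan2(M[1,1],M[0,1]),s
def plan(p,psi,n,start=None):
    """n equal rows (cm, rad) from the present pose to p, psi (tool y heading), pointing down"""
    p0,M,a,_=pose()
    if start is not None: p0,a=np.array(start[0]),start[1]
    d=(np.array(p)-p0)/n; k=(psi-a)/n
    print('from',np.round(p0,4),round(a,3),'tilt',np.round(M[:,2],3))
    for i in range(n):
        h=a+k*i; x=np.array([-np.sin(h),np.cos(h),0]); y=np.array([np.cos(h),np.sin(h),0])
        print(f'{{"x":{100*d@x:.2f},"y":{100*d@y:.2f},"z":{-100*d[2]:.2f},"rz":{-k:.3f}}}')
E
python3 - <<'E'
from h import *
sc,sd=load('scene0'),load('side0')
print('red',tri(sc,(183.7,238.1),sd,(367.1,195.2)))
print('tip',tri(sc,(486.5,139.3),sd,(331.8,382.5)))
print('post',tri(sc,(490.8,161.7),sd,(300.4,368.2)))
print(pose()[3]['q'])
plan((.4305,.0615,.12),1.553,15)
E
```

```text
red (array([ 0.50273849, -0.349887  ,  0.11756956]), np.float64(0.0038108272334248902))
tip (array([0.41411286, 0.35826504, 0.14354043]), np.float64(0.0007189582946826911))
post (array([0.47722204, 0.3399696 , 0.13939508]), np.float64(0.0022471246587137702))
[ 0.0338065   0.68977466 -0.19453231  1.56606488  0.15730736  0.90252211
 -0.21507933]
from [ 0.6245 -0.      0.2491] 0.0 tilt [-0.001 -0.    -1.   ]
{"x":0.41,"y":-1.29,"z":0.86,"rz":-0.104}
{"x":0.54,"y":-1.24,"z":0.86,"rz":-0.104}
{"x":0.67,"y":-1.18,"z":0.86,"rz":-0.104}
{"x":0.79,"y":-1.11,"z":0.86,"rz":-0.104}
{"x":0.90,"y":-1.02,"z":0.86,"rz":-0.104}
{"x":1.00,"y":-0.92,"z":0.86,"rz":-0.104}
{"x":1.09,"y":-0.81,"z":0.86,"rz":-0.104}
{"x":1.16,"y":-0.70,"z":0.86,"rz":-0.104}
{"x":1.23,"y":-0.57,"z":0.86,"rz":-0.104}
{"x":1.28,"y":-0.44,"z":0.86,"rz":-0.104}
{"x":1.32,"y":-0.31,"z":0.86,"rz":-0.104}
{"x":1.35,"y":-0.17,"z":0.86,"rz":-0.104}
{"x":1.36,"y":-0.03,"z":0.86,"rz":-0.104}
{"x":1.35,"y":0.11,"z":0.86,"rz":-0.104}
{"x":1.33,"y":0.25,"z":0.86,"rz":-0.104}
```

Emit:
send_rows --motion '[{"x": 0.41, "y": -1.29, "z": 0.86, "rz": -0.104, "jaw": 5}, {"x": 0.54, "y": -1.24, "z": 0.86, "rz": -0.104, "jaw": 5}, {"x": 0.67, "y": -1.18, "z": 0.86, "rz": -0.104, "jaw": 5}, {"x": 0.79, "y": -1.11, "z": 0.86, "rz": -0.104, "jaw": 5}, {"x": 0.9, "y": -1.02, "z": 0.86, "rz": -0.104, "jaw": 5}]'

```text
schema error: expected keys x, y, z, rx, ry, rz, jaw
```

Emit:
send_rows --motion '[{"x": 1.0, "y": -0.92, "z": 0.86, "rz": -0.104, "jaw": 5}, {"x": 1.09, "y": -0.81, "z": 0.86, "rz": -0.104, "jaw": 5}, {"x": 1.16, "y": -0.7, "z": 0.86, "rz": -0.104, "jaw": 5}, {"x": 1.23, "y": -0.57, "z": 0.86, "rz": -0.104, "jaw": 5}, {"x": 1.28, "y": -0.44, "z": 0.86, "rz": -0.104, "jaw": 5}]'

```text
schema error: expected keys x, y, z, rx, ry, rz, jaw
```

Emit:
send_rows --motion '[{"x": 1.32, "y": -0.31, "z": 0.86, "rz": -0.104, "jaw": 5}, {"x": 1.35, "y": -0.17, "z": 0.86, "rz": -0.104, "jaw": 5}, {"x": 1.36, "y": -0.03, "z": 0.86, "rz": -0.104, "jaw": 5}, {"x": 1.35, "y": 0.11, "z": 0.86, "rz": -0.104, "jaw": 5}, {"x": 1.33, "y": 0.25, "z": 0.86, "rz": -0.104, "jaw": 5}]'

```text
schema error: expected keys x, y, z, rx, ry, rz, jaw
```

```bash
python3 - <<'E'
from h import *
s=take('wrist','w1'); print(np.round(pose()[3]['q'],2))
plan((.4305,.0615,.029),1.553,5)
g=mask(s['img'],(50,100,40),(75,255,255))
cn=max(cv2.findContours(g,cv2.RETR_EXTERNAL,cv2.CHAIN_APPROX_NONE)[0],key=cv2.contourArea)
for p in cv2.approxPolyDP(cn,4,True)[:,0]: print('bin',p,np.round(onz(s,*map(float,p),.045,True),4))
E
```

```text
[ 0.03  0.69 -0.19  1.57  0.16  0.9  -0.22]
from [ 0.6247 -0.      0.2492] 0.0 tilt [-0.001 -0.    -1.   ]
{"x":1.23,"y":-3.88,"z":4.40,"rz":-0.311}
{"x":2.36,"y":-3.32,"z":4.40,"rz":-0.311}
{"x":3.26,"y":-2.44,"z":4.40,"rz":-0.311}
{"x":3.85,"y":-1.33,"z":4.40,"rz":-0.311}
{"x":4.07,"y":-0.09,"z":4.40,"rz":-0.311}
bin [266  46] [0.5745 0.1534 0.045 ]
bin [146  57] [0.4564 0.1548 0.045 ]
bin [147 143] [0.4546 0.0695 0.045 ]
bin [110 152] [0.41  0.064 0.045]
bin [112 160] [0.4117 0.0556 0.045 ]
bin [148 159] [0.4544 0.0536 0.045 ]
bin [156 243] [ 0.453  -0.0335  0.045 ]
bin [267 245] [ 0.5712 -0.0353  0.045 ]
bin [272 232] [ 0.5767 -0.022   0.045 ]
bin [272  53] [0.5799 0.1464 0.045 ]
```

All keys are required, so I resend with them.

Emit:
send_rows --motion '[{"x": 0.41, "y": -1.29, "z": 0.86, "rx": 0, "ry": 0, "rz": -0.104, "jaw": 5}, {"x": 0.54, "y": -1.24, "z": 0.86, "rx": 0, "ry": 0, "rz": -0.104, "jaw": 5}, {"x": 0.67, "y": -1.18, "z": 0.86, "rx": 0, "ry": 0, "rz": -0.104, "jaw": 5}, {"x": 0.79, "y": -1.11, "z": 0.86, "rx": 0, "ry": 0, "rz": -0.104, "jaw": 5}, {"x": 0.9, "y": -1.02, "z": 0.86, "rx": 0, "ry": 0, "rz": -0.104, "jaw": 5}]'

```text
clock: 0.7
tool_pos: [0.5597, 0.0206, 0.2063]
eef_rot: [0.5, 0.866, -0.0, -0.0]
contact_force: [0.5, -0.8, -0.5]
opening: 0.58
finger_force: 0.0
```

Emit:
send_rows --motion '[{"x": 1.0, "y": -0.92, "z": 0.86, "rx": 0, "ry": 0, "rz": -0.104, "jaw": 5}, {"x": 1.09, "y": -0.81, "z": 0.86, "rx": 0, "ry": 0, "rz": -0.104, "jaw": 5}, {"x": 1.16, "y": -0.7, "z": 0.86, "rx": 0, "ry": 0, "rz": -0.104, "jaw": 5}, {"x": 1.23, "y": -0.57, "z": 0.86, "rx": 0, "ry": 0, "rz": -0.104, "jaw": 5}, {"x": 1.28, "y": -0.44, "z": 0.86, "rx": 0, "ry": 0, "rz": -0.104, "jaw": 5}]'

```text
clock: 1.2
tool_pos: [0.4952, 0.041, 0.1634]
eef_rot: [0.26, 0.966, 0.0, 0.0]
contact_force: [0.4, -0.2, 0.4]
opening: 0.569
finger_force: 0.0
```

Emit:
send_rows --motion '[{"x": 1.32, "y": -0.31, "z": 0.86, "rx": 0, "ry": 0, "rz": -0.104, "jaw": 5}, {"x": 1.35, "y": -0.17, "z": 0.86, "rx": 0, "ry": 0, "rz": -0.104, "jaw": 5}, {"x": 1.36, "y": -0.03, "z": 0.86, "rx": 0, "ry": 0, "rz": -0.104, "jaw": 5}, {"x": 1.35, "y": 0.11, "z": 0.86, "rx": 0, "ry": 0, "rz": -0.104, "jaw": 5}, {"x": 1.33, "y": 0.25, "z": 0.86, "rx": 0, "ry": 0, "rz": -0.104, "jaw": 5}]'

```text
clock: 1.7
tool_pos: [0.4305, 0.0611, 0.1204]
eef_rot: [0.004, 1.0, 0.0, 0.0]
contact_force: [1.2, 0.5, -0.9]
opening: 0.57
finger_force: 0.0
```

```bash
python3 - <<'E'
from h import *
s=take('wrist','w2'); print(np.round(pose()[3]['q'],2))
plan((.4305,.0615,.029),1.553,5)
g=mask(s['img'],(50,100,40),(75,255,255))
cn=max(cv2.findContours(g,cv2.RETR_EXTERNAL,cv2.CHAIN_APPROX_NONE)[0],key=cv2.contourArea)
for p in cv2.approxPolyDP(cn,4,True)[:,0]: print('bin',p,np.round(onz(s,*map(float,p),.045,True),4))
E
```

```text
[-0.03  0.72 -0.36  2.24  0.83  0.32  0.47]
from [0.4275 0.0617 0.1196] 1.57 tilt [-0.004 -0.    -1.   ]
{"x":-0.06,"y":-0.00,"z":1.81,"rz":0.003}
{"x":-0.06,"y":-0.00,"z":1.81,"rz":0.003}
{"x":-0.06,"y":-0.00,"z":1.81,"rz":0.003}
{"x":-0.06,"y":-0.00,"z":1.81,"rz":0.003}
{"x":-0.06,"y":-0.00,"z":1.81,"rz":0.003}
bin [178 292] [ 0.4517 -0.0333  0.045 ]
bin [184 332] [ 0.4835 -0.0345  0.045 ]
bin [195 334] [ 0.4847 -0.0263  0.045 ]
bin [198 349] [ 0.4977 -0.0262  0.045 ]
bin [234 297] [0.4545 0.0057 0.045 ]
bin [261 295] [0.4527 0.0238 0.045 ]
bin [265 333] [0.4819 0.0243 0.045 ]
bin [252 375] [0.5195 0.0116 0.045 ]
bin [386 376] [0.5211 0.1095 0.045 ]
bin [374 331] [0.4807 0.0979 0.045 ]
bin [377 296] [0.454  0.0983 0.045 ]
bin [406 297] [0.4552 0.1176 0.045 ]
bin [440 349] [0.4988 0.1474 0.045 ]
bin [445 334] [0.486  0.1492 0.045 ]
bin [454 331] [0.4839 0.1557 0.045 ]
bin [460 300] [0.4591 0.1561 0.045 ]
bin [441 271] [0.4372 0.1395 0.045 ]
bin [332 271] [0.436  0.0692 0.045 ]
bin [328 220] [0.4033 0.0667 0.045 ]
bin [311 221] [0.4039 0.0566 0.045 ]
bin [308 270] [0.4353 0.0543 0.045 ]
bin [197 268] [ 0.4341 -0.017   0.045 ]
```

Emit:
send_rows --motion '[{"x": -0.06, "y": 0, "z": 1.8, "rx": 0, "ry": 0, "rz": 0.003, "jaw": 5}, {"x": -0.06, "y": 0, "z": 1.8, "rx": 0, "ry": 0, "rz": 0.003, "jaw": 5}, {"x": -0.06, "y": 0, "z": 1.8, "rx": 0, "ry": 0, "rz": 0.003, "jaw": 5}, {"x": -0.06, "y": 0, "z": 1.8, "rx": 0, "ry": 0, "rz": 0.003, "jaw": 5}, {"x": -0.06, "y": 0, "z": 1.8, "rx": 0, "ry": 0, "rz": 0.003, "jaw": 5}]'

```text
clock: 2.25
tool_pos: [0.4309, 0.0592, 0.0399]
eef_rot: [0.012, 1.0, -0.004, -0.007]
contact_force: [-0.4, -0.9, -0.2]
opening: 0.564
finger_force: 0.0
```

Emit:
send_rows --motion '[{"x": 0, "y": 0, "z": 0, "rx": 0, "ry": 0, "rz": 0, "jaw": 0}, {"x": 0, "y": 0, "z": 0, "rx": 0, "ry": 0, "rz": 0, "jaw": 0}, {"x": 0, "y": 0, "z": 0, "rx": 0, "ry": 0, "rz": 0, "jaw": 0}, {"x": 0, "y": 0, "z": 0, "rx": 0, "ry": 0, "rz": 0, "jaw": 0}, {"x": 0, "y": 0, "z": 0, "rx": 0, "ry": 0, "rz": 0, "jaw": 0}]' --grip_force 25

```text
clock: 2.75
tool_pos: [0.4306, 0.06, 0.0415]
eef_rot: [0.011, 1.0, -0.002, -0.007]
contact_force: [0.4, 0.7, 3.2]
opening: 0.155
finger_force: 25.0
```

```bash
python3 - <<'E'
from h import *
p=pose()
plan(p[0]+[.0624,-.0341,0],p[2]+.078,15)
E
```

```text
from [0.4306 0.06   0.0415] 1.548 tilt [-0.013 -0.004 -1.   ]
{"x":-0.42,"y":-0.22,"z":-0.00,"rz":-0.005}
{"x":-0.42,"y":-0.22,"z":-0.00,"rz":-0.005}
{"x":-0.42,"y":-0.22,"z":-0.00,"rz":-0.005}
{"x":-0.42,"y":-0.22,"z":-0.00,"rz":-0.005}
{"x":-0.42,"y":-0.23,"z":-0.00,"rz":-0.005}
{"x":-0.42,"y":-0.23,"z":-0.00,"rz":-0.005}
{"x":-0.41,"y":-0.23,"z":-0.00,"rz":-0.005}
{"x":-0.41,"y":-0.23,"z":-0.00,"rz":-0.005}
{"x":-0.41,"y":-0.24,"z":-0.00,"rz":-0.005}
{"x":-0.41,"y":-0.24,"z":-0.00,"rz":-0.005}
{"x":-0.41,"y":-0.24,"z":-0.00,"rz":-0.005}
{"x":-0.41,"y":-0.24,"z":-0.00,"rz":-0.005}
{"x":-0.41,"y":-0.24,"z":-0.00,"rz":-0.005}
{"x":-0.41,"y":-0.25,"z":-0.00,"rz":-0.005}
{"x":-0.40,"y":-0.25,"z":-0.00,"rz":-0.005}
```

Emit:
send_rows --motion '[{"x": -0.42, "y": -0.22, "z": 0, "rx": 0, "ry": 0, "rz": -0.005, "jaw": 0}, {"x": -0.42, "y": -0.22, "z": 0, "rx": 0, "ry": 0, "rz": -0.005, "jaw": 0}, {"x": -0.42, "y": -0.22, "z": 0, "rx": 0, "ry": 0, "rz": -0.005, "jaw": 0}, {"x": -0.42, "y": -0.22, "z": 0, "rx": 0, "ry": 0, "rz": -0.005, "jaw": 0}, {"x": -0.42, "y": -0.23, "z": 0, "rx": 0, "ry": 0, "rz": -0.005, "jaw": 0}]'

```text
clock: 3.25
tool_pos: [0.4478, 0.05, 0.0415]
eef_rot: [-0.003, 1.0, -0.001, -0.009]
contact_force: [-7.9, 2.9, 10.1]
opening: 0.154
finger_force: 25.0
```

Emit:
send_rows --motion '[{"x": -0.42, "y": -0.23, "z": 0, "rx": 0, "ry": 0, "rz": -0.005, "jaw": 0}, {"x": -0.41, "y": -0.23, "z": 0, "rx": 0, "ry": 0, "rz": -0.005, "jaw": 0}, {"x": -0.41, "y": -0.23, "z": 0, "rx": 0, "ry": 0, "rz": -0.005, "jaw": 0}, {"x": -0.41, "y": -0.24, "z": 0, "rx": 0, "ry": 0, "rz": -0.005, "jaw": 0}, {"x": -0.41, "y": -0.24, "z": 0, "rx": 0, "ry": 0, "rz": -0.005, "jaw": 0}]'

```text
clock: 3.75
tool_pos: [0.4676, 0.0391, 0.0415]
eef_rot: [-0.016, 1.0, -0.001, -0.01]
contact_force: [-9.4, 4.6, 14.2]
opening: 0.152
finger_force: 25.0
```

```bash
python3 - <<'E'
from h import *
p=pose()
plan((.493,.026,.0415),1.626,5)
print(p[3]['contact_force'],p[3]['opening'])
E
```

```text
from [0.4676 0.0391 0.0415] 1.602 tilt [-0.02  -0.001 -1.   ]
{"x":-0.50,"y":-0.28,"z":0.00,"rz":-0.005}
{"x":-0.50,"y":-0.28,"z":0.00,"rz":-0.005}
{"x":-0.50,"y":-0.28,"z":0.00,"rz":-0.005}
{"x":-0.50,"y":-0.29,"z":0.00,"rz":-0.005}
{"x":-0.49,"y":-0.29,"z":0.00,"rz":-0.005}
[-9.43693957  4.5603277  14.23473956] 0.1521040105963464
```

Emit:
send_rows --motion '[{"x": -0.5, "y": -0.28, "z": -0.01, "rx": 0, "ry": 0, "rz": -0.005, "jaw": 0}, {"x": -0.5, "y": -0.28, "z": -0.01, "rx": 0, "ry": 0, "rz": -0.005, "jaw": 0}, {"x": -0.5, "y": -0.28, "z": -0.01, "rx": 0, "ry": 0, "rz": -0.005, "jaw": 0}, {"x": -0.5, "y": -0.29, "z": -0.01, "rx": 0, "ry": 0, "rz": -0.005, "jaw": 0}, {"x": -0.5, "y": -0.29, "z": -0.01, "rx": 0, "ry": 0, "rz": -0.005, "jaw": 0}]'

```text
clock: 4.25
tool_pos: [0.4941, 0.0254, 0.0415]
eef_rot: [-0.028, 1.0, -0.001, -0.009]
contact_force: [-7.5, 3.8, 9.7]
opening: 0.162
finger_force: 25.0
```

Emit:
send_rows --motion '[{"x": 0, "y": 0, "z": 0, "rx": 0, "ry": 0, "rz": 0, "jaw": 0}, {"x": 0, "y": 0, "z": 0, "rx": 0, "ry": 0, "rz": 0, "jaw": 0}, {"x": 0, "y": 0, "z": 0, "rx": 0, "ry": 0, "rz": 0, "jaw": 4}, {"x": 0, "y": 0, "z": 0, "rx": 0, "ry": 0, "rz": 0, "jaw": 4}, {"x": 0, "y": 0, "z": 0, "rx": 0, "ry": 0, "rz": 0, "jaw": 4}]'

```text
clock: 4.75
tool_pos: [0.4976, 0.0232, 0.0408]
eef_rot: [-0.026, 1.0, -0.002, -0.007]
contact_force: [0.1, 0.2, 0.9]
opening: 0.406
finger_force: 0.0
```

Emit:
send_rows --motion '[{"x": 0, "y": 0, "z": -4, "rx": 0, "ry": 0, "rz": 0, "jaw": 4}, {"x": 0, "y": 0, "z": -5, "rx": 0, "ry": 0, "rz": 0, "jaw": 4}, {"x": 0, "y": 0, "z": -5, "rx": 0, "ry": 0, "rz": 0, "jaw": 4}, {"x": -2, "y": 0, "z": -5, "rx": 0, "ry": 0, "rz": 0, "jaw": 4}, {"x": -2, "y": 0, "z": -3, "rx": 0, "ry": 0, "rz": 0, "jaw": 4}]'

```text
clock: 5.25
tool_pos: [0.5397, 0.0266, 0.2602]
eef_rot: [-0.026, 1.0, -0.002, -0.006]
contact_force: [1.6, -0.9, 0.1]
opening: 0.456
finger_force: 0.0
```

```bash
cat >> h.py <<'E'
def look(f):
    s=take('wrist',f)
    b,_=blobs(mask(s['img'],(18,140,120),(32,255,255)),60)
    for c,t in b: print('yel',c,t,np.round(onz(s,*c,.089,True),4))
    g=mask(s['img'],(50,100,40),(75,255,255))
    cn=max(cv2.findContours(g,cv2.RETR_EXTERNAL,cv2.CHAIN_APPROX_NONE)[0],key=cv2.contourArea)
    for p in cv2.approxPolyDP(cn,4,True)[:,0]: print('bin',p,np.round(onz(s,*map(float,p),.045,True),4))
E
python3 - <<'E'
from h import *
look('w3')
p=pose(); print(p[3]['q'])
plan((.665,.162,.22),1.63,10)
E
```

```text
yel (np.float64(607.8), np.float64(182.4)) [574, 168, 66, 32, 900] [0.476  0.3236 0.089 ]
yel (np.float64(26.8), np.float64(280.2)) [0, 237, 51, 92, 1598] [ 0.6231 -0.3137  0.089 ]
yel (np.float64(325.1), np.float64(305.9)) [302, 303, 46, 6, 235] [0.6198 0.0358 0.089 ]
yel (np.float64(272.7), np.float64(358.3)) [268, 353, 9, 10, 66] [ 0.6844 -0.0138  0.089 ]
yel (np.float64(344.4), np.float64(357.6)) [337, 353, 16, 11, 162] [0.6789 0.0589 0.089 ]
yel (np.float64(432.0), np.float64(390.8)) [421, 361, 19, 57, 518] [0.7251 0.1616 0.089 ]
yel (np.float64(202.8), np.float64(403.1)) [200, 387, 9, 31, 108] [ 0.7598 -0.0968  0.089 ]
bin [225 193] [ 0.5262 -0.0675  0.045 ]
bin [237 301] [ 0.6438 -0.0578  0.045 ]
bin [255 293] [ 0.6326 -0.0377  0.045 ]
bin [273 296] [ 0.6348 -0.0183  0.045 ]
bin [274 301] [ 0.6408 -0.0172  0.045 ]
bin [366 300] [0.6343 0.0808 0.045 ]
bin [383 293] [0.6252 0.0982 0.045 ]
bin [397 300] [0.6331 0.1146 0.045 ]
bin [410 298] [0.6303 0.1288 0.045 ]
bin [417 189] [0.5121 0.1204 0.045 ]
bin [408 183] [0.5069 0.1106 0.045 ]
bin [329 183] [0.512  0.0338 0.045 ]
bin [327 144] [0.4748 0.0298 0.045 ]
bin [316 142] [0.4735 0.0195 0.045 ]
bin [313 183] [0.5128 0.0186 0.045 ]
bin [237 185] [ 0.5178 -0.0553  0.045 ]
[ 0.33546946  0.66777652 -0.80577166  1.76922916  0.5782248   0.95899474
  0.91136823]
from [0.5457 0.0278 0.2639] 1.62 tilt [-0.001 -0.001 -1.   ]
{"x":-1.26,"y":1.28,"z":0.44,"rz":-0.001}
{"x":-1.26,"y":1.28,"z":0.44,"rz":-0.001}
{"x":-1.26,"y":1.28,"z":0.44,"rz":-0.001}
{"x":-1.26,"y":1.28,"z":0.44,"rz":-0.001}
{"x":-1.26,"y":1.28,"z":0.44,"rz":-0.001}
{"x":-1.26,"y":1.28,"z":0.44,"rz":-0.001}
{"x":-1.27,"y":1.27,"z":0.44,"rz":-0.001}
{"x":-1.27,"y":1.27,"z":0.44,"rz":-0.001}
{"x":-1.27,"y":1.27,"z":0.44,"rz":-0.001}
{"x":-1.27,"y":1.27,"z":0.44,"rz":-0.001}
```

Emit:
send_rows --motion '[{"x": -1.0, "y": 1.28, "z": 0.44, "rx": 0, "ry": 0, "rz": 0, "jaw": 6}, {"x": -1.0, "y": 1.28, "z": 0.44, "rx": 0, "ry": 0, "rz": 0, "jaw": 6}, {"x": -1.0, "y": 1.28, "z": 0.44, "rx": 0, "ry": 0, "rz": 0, "jaw": 6}, {"x": -1.0, "y": 1.28, "z": 0.44, "rx": 0, "ry": 0, "rz": 0, "jaw": 6}, {"x": -1.0, "y": 1.28, "z": 0.44, "rx": 0, "ry": 0, "rz": 0, "jaw": 6}]'

```text
clock: 5.8
tool_pos: [0.5856, 0.0934, 0.233]
eef_rot: [-0.026, 1.0, -0.002, -0.007]
contact_force: [-0.1, 0.8, 0.3]
opening: 0.678
finger_force: 0.0
```

Emit:
send_rows --motion '[{"x": -1.0, "y": 1.28, "z": 0.44, "rx": 0, "ry": 0, "rz": 0, "jaw": 6}, {"x": -1.0, "y": 1.28, "z": 0.44, "rx": 0, "ry": 0, "rz": 0, "jaw": 6}, {"x": -1.0, "y": 1.28, "z": 0.44, "rx": 0, "ry": 0, "rz": 0, "jaw": 6}, {"x": -1.0, "y": 1.28, "z": 0.44, "rx": 0, "ry": 0, "rz": 0, "jaw": 6}, {"x": 0, "y": 0, "z": 0, "rx": 0, "ry": 0, "rz": 0, "jaw": 6}]'

```text
clock: 6.3
tool_pos: [0.6224, 0.1487, 0.2143]
eef_rot: [-0.027, 1.0, -0.001, -0.007]
contact_force: [0.4, -0.6, -0.0]
opening: 0.679
finger_force: 0.0
```

```bash
python3 - <<'E'
from h import *
look('w4'); s=load('w4')
k=blobs(mask(s['img'],(0,0,0),(180,255,45)),200)[0]
for c,t in k: print('blk',c,t,np.round(onz(s,*c,.1365,True),4))
print(proj(s,(.670,.1624,.1365),True),pose()[3]['q'])
E
```

```text
yel (np.float64(568.9), np.float64(80.5)) [517, 67, 100, 27, 1803] [0.4765 0.342  0.089 ]
yel (np.float64(196.8), np.float64(240.2)) [170, 236, 54, 9, 393] [0.628  0.0545 0.089 ]
yel (np.float64(122.2), np.float64(295.3)) [115, 288, 16, 16, 188] [ 0.6828 -0.0208  0.089 ]
yel (np.float64(203.0), np.float64(298.5)) [194, 291, 19, 16, 283] [0.678  0.0565 0.089 ]
yel (np.float64(252.3), np.float64(297.6)) [239, 292, 21, 16, 160] [0.6737 0.098  0.089 ]
yel (np.float64(469.8), np.float64(387.1)) [457, 358, 23, 56, 605] [0.764  0.3025 0.089 ]
yel (np.float64(163.7), np.float64(398.8)) [161, 381, 10, 33, 110] [0.7983 0.0018 0.089 ]
bin [ 91 114] [ 0.5263 -0.0677  0.045 ]
bin [106 236] [ 0.6441 -0.0582  0.045 ]
bin [297 232] [0.6306 0.1298 0.045 ]
bin [293  92] [0.5127 0.1213 0.045 ]
bin [198  98] [0.518  0.0414 0.045 ]
bin [196  54] [0.4796 0.0377 0.045 ]
bin [175  51] [0.4756 0.0182 0.045 ]
bin [174 101] [0.5198 0.0195 0.045 ]
blk (np.float64(459.4), np.float64(197.3)) [449, 176, 21, 44, 668] [0.5749 0.2326 0.1365]
blk (np.float64(335.2), np.float64(302.0)) [307, 271, 58, 75, 2675] [0.6489 0.1606 0.1365]
blk (np.float64(327.5), np.float64(404.8)) [0, 294, 640, 186, 61345] [0.7396 0.1615 0.1365]
(np.float64(335.5676965330758), np.float64(329.7357825345147)) [ 0.07115022  0.84201897 -0.73801981  1.52270787  0.61817984  1.03842414
  0.7954445 ]
```

View pics/w4.png

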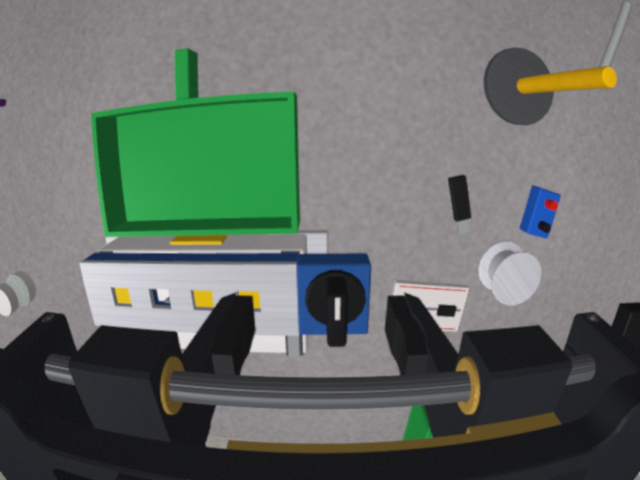

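The picture shows the bin in place under the carriage's path. The knob is at about (337,320) with its bar along the stage x, within 1–2 mm of my prediction.

```bash
python3 - <<'E'
from h import *
plan((.6705,.1623,.119),1.633,10)
E
```

```text
from [0.622  0.1472 0.2145] 1.624 tilt [-0.015 -0.005 -1.   ]
{"x":-0.49,"y":0.12,"z":0.96,"rz":-0.001}
{"x":-0.49,"y":0.12,"z":0.96,"rz":-0.001}
{"x":-0.49,"y":0.12,"z":0.96,"rz":-0.001}
{"x":-0.49,"y":0.12,"z":0.96,"rz":-0.001}
{"x":-0.49,"y":0.12,"z":0.96,"rz":-0.001}
{"x":-0.49,"y":0.12,"z":0.96,"rz":-0.001}
{"x":-0.49,"y":0.12,"z":0.96,"rz":-0.001}
{"x":-0.49,"y":0.12,"z":0.96,"rz":-0.001}
{"x":-0.49,"y":0.12,"z":0.96,"rz":-0.001}
{"x":-0.49,"y":0.12,"z":0.96,"rz":-0.001}
```

Emit:
send_rows --motion '[{"x": -1.2, "y": 0.3, "z": 0.3, "rx": 0, "ry": -0.004, "rz": -0.002, "jaw": 6}, {"x": -1.2, "y": 0.3, "z": 0.3, "rx": 0, "ry": -0.004, "rz": -0.002, "jaw": 6}, {"x": -1.2, "y": 0.3, "z": 0.4, "rx": 0, "ry": -0.004, "rz": -0.002, "jaw": 6}, {"x": -1.2, "y": 0.3, "z": 0.5, "rx": 0, "ry": -0.003, "rz": -0.002, "jaw": 6}, {"x": 0, "y": 0, "z": 0.6, "rx": 0, "ry": 0, "rz": 0, "jaw": 6}]'

```text
clock: 6.85
tool_pos: [0.6702, 0.16, 0.1936]
eef_rot: [-0.029, 1.0, -0.002, 0.001]
contact_force: [0.2, -0.7, 1.3]
opening: 0.679
finger_force: 0.0
```

```bash
python3 - <<'E'
from h import *
plan((.6705,.1623,.119),1.633,5)
E
```

```text
from [0.6702 0.16   0.1936] 1.629 tilt [ 0.002 -0.004 -1.   ]
{"x":-0.01,"y":0.05,"z":1.49,"rz":-0.001}
{"x":-0.01,"y":0.05,"z":1.49,"rz":-0.001}
{"x":-0.01,"y":0.05,"z":1.49,"rz":-0.001}
{"x":-0.01,"y":0.05,"z":1.49,"rz":-0.001}
{"x":-0.01,"y":0.05,"z":1.49,"rz":-0.001}
```

Emit:
send_rows --motion '[{"x": 0, "y": 0.05, "z": 1.6, "rx": 0, "ry": 0, "rz": -0.001, "jaw": 6}, {"x": 0, "y": 0.05, "z": 1.6, "rx": 0, "ry": 0, "rz": -0.001, "jaw": 6}, {"x": 0, "y": 0.05, "z": 1.6, "rx": 0, "ry": 0, "rz": -0.001, "jaw": 6}, {"x": 0, "y": 0.05, "z": 1.6, "rx": 0, "ry": 0, "rz": -0.001, "jaw": 6}, {"x": 0, "y": 0.05, "z": 0.8, "rx": 0, "ry": 0, "rz": -0.001, "jaw": 6}]'

```text
clock: 7.35
tool_pos: [0.6681, 0.1622, 0.1192]
eef_rot: [-0.033, 0.999, -0.003, -0.001]
contact_force: [-0.2, 0.1, -0.2]
opening: 0.677
finger_force: 0.0
```

Emit:
send_rows --motion '[{"x": 0, "y": 0, "z": 0, "rx": 0, "ry": 0, "rz": 0, "jaw": 0}, {"x": 0, "y": 0, "z": 0, "rx": 0, "ry": 0, "rz": 0, "jaw": 0}, {"x": 0, "y": 0, "z": 0, "rx": 0, "ry": 0, "rz": 0, "jaw": 0}, {"x": 0, "y": 0, "z": 0, "rx": 0, "ry": 0, "rz": 0, "jaw": 0}, {"x": 0, "y": 0, "z": 0, "rx": 0, "ry": 0, "rz": 0, "jaw": 0}]' --grip_force 30

```text
clock: 7.85
tool_pos: [0.6696, 0.1629, 0.1224]
eef_rot: [-0.032, 0.999, -0.002, 0.001]
contact_force: [-0.5, -0.7, 0.9]
opening: 0.251
finger_force: 0.0
```

```bash
python3 - <<'E'
from h import *
p=pose(); print(p[0],p[2],p[3]['q'],p[3]['opening'])
d=-.09*np.array([.998,.0605,0])
plan(p[0]+d,p[2]-3.0,30)
E
```

```text
[0.66959784 0.16291185 0.12242284] 1.635782493959902 [ 0.01511009  1.0010703  -0.67738162  1.43569019  0.7074875   0.9566994
  0.78384283] 0.2509060730019256
from [0.6696 0.1629 0.1224] 1.636 tilt [ 0.002 -0.004 -1.   ]
{"x":0.30,"y":0.00,"z":-0.00,"rz":0.100}
{"x":0.30,"y":-0.03,"z":-0.00,"rz":0.100}
{"x":0.29,"y":-0.06,"z":-0.00,"rz":0.100}
{"x":0.29,"y":-0.09,"z":-0.00,"rz":0.100}
{"x":0.28,"y":-0.12,"z":-0.00,"rz":0.100}
{"x":0.26,"y":-0.14,"z":-0.00,"rz":0.100}
{"x":0.25,"y":-0.17,"z":-0.00,"rz":0.100}
{"x":0.23,"y":-0.19,"z":-0.00,"rz":0.100}
{"x":0.21,"y":-0.21,"z":-0.00,"rz":0.100}
{"x":0.19,"y":-0.23,"z":-0.00,"rz":0.100}
{"x":0.16,"y":-0.25,"z":-0.00,"rz":0.100}
{"x":0.14,"y":-0.27,"z":-0.00,"rz":0.100}
{"x":0.11,"y":-0.28,"z":-0.00,"rz":0.100}
{"x":0.08,"y":-0.29,"z":-0.00,"rz":0.100}
{"x":0.05,"y":-0.30,"z":-0.00,"rz":0.100}
{"x":0.02,"y":-0.30,"z":-0.00,"rz":0.100}
{"x":-0.01,"y":-0.30,"z":-0.00,"rz":0.100}
{"x":-0.04,"y":-0.30,"z":-0.00,"rz":0.100}
{"x":-0.07,"y":-0.29,"z":-0.00,"rz":0.100}
{"x":-0.10,"y":-0.28,"z":-0.00,"rz":0.100}
{"x":-0.12,"y":-0.27,"z":-0.00,"rz":0.100}
{"x":-0.15,"y":-0.26,"z":-0.00,"rz":0.100}
{"x":-0.18,"y":-0.24,"z":-0.00,"rz":0.100}
{"x":-0.20,"y":-0.22,"z":-0.00,"rz":0.100}
{"x":-0.22,"y":-0.20,"z":-0.00,"rz":0.100}
{"x":-0.24,"y":-0.18,"z":-0.00,"rz":0.100}
{"x":-0.26,"y":-0.16,"z":-0.00,"rz":0.100}
{"x":-0.27,"y":-0.13,"z":-0.00,"rz":0.100}
{"x":-0.28,"y":-0.10,"z":-0.00,"rz":0.100}
{"x":-0.29,"y":-0.07,"z":-0.00,"rz":0.100}
```

Emit:
send_rows --motion '[{"x": 0, "y": 0, "z": 0.2, "rx": 0, "ry": 0, "rz": 0, "jaw": 0}, {"x": 0, "y": 0, "z": 0, "rx": 0, "ry": 0, "rz": 0, "jaw": 0}, {"x": 0, "y": 0, "z": 0, "rx": 0, "ry": 0, "rz": 0, "jaw": 0}, {"x": 0, "y": 0, "z": 0, "rx": 0, "ry": 0, "rz": 0, "jaw": 0}, {"x": 0, "y": 0, "z": 0, "rx": 0, "ry": 0, "rz": 0, "jaw": 0}]' --grip_force 30

```text
clock: 8.35
tool_pos: [0.6697, 0.1627, 0.1203]
eef_rot: [-0.032, 0.999, -0.002, 0.001]
contact_force: [-0.3, -1.0, 5.6]
opening: 0.156
finger_force: 30.0
```

Emit:
send_rows --motion '[{"x": 0.3, "y": 0, "z": 0, "rx": 0, "ry": 0, "rz": 0.1, "jaw": 0}, {"x": 0.3, "y": -0.03, "z": 0, "rx": 0, "ry": 0, "rz": 0.1, "jaw": 0}, {"x": 0.29, "y": -0.06, "z": 0, "rx": 0, "ry": 0, "rz": 0.1, "jaw": 0}, {"x": 0.29, "y": -0.09, "z": 0, "rx": 0, "ry": 0, "rz": 0.1, "jaw": 0}, {"x": 0.28, "y": -0.12, "z": 0, "rx": 0, "ry": 0, "rz": 0.1, "jaw": 0}]'

```text
clock: 8.85
tool_pos: [0.6546, 0.16, 0.1203]
eef_rot: [0.218, 0.976, -0.003, 0.001]
contact_force: [-1.4, -4.5, 6.7]
opening: 0.161
finger_force: 30.0
```

Tracking well, so I continue.

Emit:
send_rows --motion '[{"x": 0.26, "y": -0.14, "z": 0, "rx": 0, "ry": 0, "rz": 0.1, "jaw": 0}, {"x": 0.25, "y": -0.17, "z": 0, "rx": 0, "ry": 0, "rz": 0.1, "jaw": 0}, {"x": 0.23, "y": -0.19, "z": 0, "rx": 0, "ry": 0, "rz": 0.1, "jaw": 0}, {"x": 0.21, "y": -0.21, "z": 0, "rx": 0, "ry": 0, "rz": 0.1, "jaw": 0}, {"x": 0.19, "y": -0.23, "z": 0, "rx": 0, "ry": 0, "rz": 0.1, "jaw": 0}]'

```text
clock: 9.35
tool_pos: [0.6386, 0.1576, 0.1203]
eef_rot: [0.453, 0.892, -0.005, 0.002]
contact_force: [-3.0, -6.2, 10.6]
opening: 0.159
finger_force: 30.0
```

Emit:
send_rows --motion '[{"x": 0.16, "y": -0.25, "z": 0, "rx": 0, "ry": 0, "rz": 0.1, "jaw": 0}, {"x": 0.14, "y": -0.27, "z": 0, "rx": 0, "ry": 0, "rz": 0.1, "jaw": 0}, {"x": 0.11, "y": -0.28, "z": 0, "rx": 0, "ry": 0, "rz": 0.1, "jaw": 0}, {"x": 0.08, "y": -0.29, "z": 0, "rx": 0, "ry": 0, "rz": 0.1, "jaw": 0}, {"x": 0.05, "y": -0.3, "z": 0, "rx": 0, "ry": 0, "rz": 0.1, "jaw": 0}]'

```text
clock: 9.85
tool_pos: [0.6221, 0.156, 0.1202]
eef_rot: [0.659, 0.752, -0.006, 0.002]
contact_force: [-6.7, -6.7, 13.6]
opening: 0.156
finger_force: 30.0
```

```bash
python3 - <<'E'
from h import *
p=pose(); print(p[0],p[2],p[3]['q'],p[3]['opening'],p[3]['contact_force'])
k=(1.636-p[2]); print(k)
st=np.array([.6696,.1629,.1203]); d=-.09*np.array([.998,.0605,0])
plan(st+d,1.636-3.03,15)
E
```

```text
[0.62207758 0.15596079 0.12021318] 0.13176248400028268 [-0.17045808  0.88377225 -0.28331067  1.60447458  0.35121348  0.7122474
 -0.49353297] 0.15561827640491488 [-6.66351044 -6.71911133 13.56081919]
1.5042375159997172
from [0.6221 0.156  0.1202] 0.132 tilt [-0.004 -0.011 -1.   ]
{"x":0.05,"y":-0.28,"z":-0.00,"rz":0.102}
{"x":0.02,"y":-0.28,"z":-0.00,"rz":0.102}
{"x":-0.01,"y":-0.28,"z":-0.00,"rz":0.102}
{"x":-0.04,"y":-0.28,"z":-0.00,"rz":0.102}
{"x":-0.07,"y":-0.27,"z":-0.00,"rz":0.102}
{"x":-0.09,"y":-0.27,"z":-0.00,"rz":0.102}
{"x":-0.12,"y":-0.25,"z":-0.00,"rz":0.102}
{"x":-0.15,"y":-0.24,"z":-0.00,"rz":0.102}
{"x":-0.17,"y":-0.23,"z":-0.00,"rz":0.102}
{"x":-0.19,"y":-0.21,"z":-0.00,"rz":0.102}
{"x":-0.21,"y":-0.19,"z":-0.00,"rz":0.102}
{"x":-0.23,"y":-0.16,"z":-0.00,"rz":0.102}
{"x":-0.25,"y":-0.14,"z":-0.00,"rz":0.102}
{"x":-0.26,"y":-0.11,"z":-0.00,"rz":0.102}
{"x":-0.27,"y":-0.09,"z":-0.00,"rz":0.102}
```

Emit:
send_rows --motion '[{"x": 0.05, "y": -0.28, "z": -0.02, "rx": 0, "ry": 0, "rz": 0.102, "jaw": 0}, {"x": 0.02, "y": -0.28, "z": -0.02, "rx": 0, "ry": 0, "rz": 0.102, "jaw": 0}, {"x": -0.01, "y": -0.28, "z": -0.02, "rx": 0, "ry": 0, "rz": 0.102, "jaw": 0}, {"x": -0.04, "y": -0.28, "z": 0, "rx": 0, "ry": 0, "rz": 0.102, "jaw": 0}, {"x": -0.07, "y": -0.27, "z": 0, "rx": 0, "ry": 0, "rz": 0.102, "jaw": 0}]'

```text
clock: 10.35
tool_pos: [0.6054, 0.1553, 0.1202]
eef_rot: [0.827, 0.562, -0.008, 0.003]
contact_force: [-12.3, -9.2, 15.3]
opening: 0.157
finger_force: 30.0
```

Emit:
send_rows --motion '[{"x": -0.09, "y": -0.27, "z": 0, "rx": 0, "ry": 0, "rz": 0.102, "jaw": 0}, {"x": -0.12, "y": -0.25, "z": 0, "rx": 0, "ry": 0, "rz": 0.102, "jaw": 0}, {"x": -0.15, "y": -0.24, "z": 0, "rx": 0, "ry": 0, "rz": 0.102, "jaw": 0}, {"x": -0.17, "y": -0.23, "z": 0, "rx": 0, "ry": 0, "rz": 0.102, "jaw": 0}, {"x": -0.19, "y": -0.21, "z": 0, "rx": 0, "ry": 0, "rz": 0.102, "jaw": 0}]'

```text
clock: 10.85
tool_pos: [0.5901, 0.1557, 0.1201]
eef_rot: [0.942, 0.335, -0.008, 0.004]
contact_force: [-11.8, -9.4, 16.0]
opening: 0.162
finger_force: 30.0
```

```bash
python3 - <<'E'
from h import *
p=pose(); print(p[0],p[3]['q'],p[3]['opening'],p[3]['contact_force'])
k=(1.636-p[2]); print(k)
st=np.array([.6696,.1629,.1203]); d=-.09*np.array([.998,.0605,0])
plan(st+d,1.636-3.03,5)
E
```

```text
[0.59010676 0.15566684 0.1200889 ] [-0.33514118  0.84386245 -0.00443655  1.70583116  0.01988245  0.60780594
 -1.24258062] 0.16186874882411814 [-11.79148877  -9.3869894   15.98075693]
2.524033191898716
from [0.5901 0.1557 0.1201] -0.888 tilt [-0.012 -0.013 -1.   ]
{"x":-0.14,"y":-0.16,"z":-0.00,"rz":0.101}
{"x":-0.15,"y":-0.14,"z":-0.00,"rz":0.101}
{"x":-0.17,"y":-0.13,"z":-0.00,"rz":0.101}
{"x":-0.18,"y":-0.11,"z":-0.00,"rz":0.101}
{"x":-0.19,"y":-0.09,"z":-0.00,"rz":0.101}
```

Emit:
send_rows --motion '[{"x": -0.14, "y": -0.16, "z": -0.02, "rx": 0, "ry": 0, "rz": 0.101, "jaw": 0}, {"x": -0.15, "y": -0.14, "z": -0.02, "rx": 0, "ry": 0, "rz": 0.101, "jaw": 0}, {"x": -0.17, "y": -0.13, "z": 0, "rx": 0, "ry": 0, "rz": 0.101, "jaw": 0}, {"x": -0.18, "y": -0.11, "z": 0, "rx": 0, "ry": 0, "rz": 0.101, "jaw": 0}, {"x": -0.19, "y": -0.09, "z": 0, "rx": 0, "ry": 0, "rz": 0.101, "jaw": 0}]'

```text
clock: 11.35
tool_pos: [0.5771, 0.1564, 0.1199]
eef_rot: [0.996, 0.089, -0.01, 0.006]
contact_force: [-16.8, -10.2, 17.6]
opening: 0.18
finger_force: 32.4
```

```bash
python3 - <<'E'
from h import *
s=take('side','side1');p=pose(); print(p[0],p[3]['q'][6],p[3]['opening'],p[3]['contact_force'],p[3]['moment'])
print(1.636-p[2])
cv2.imwrite('pics/c3.png',cv2.resize(s['img'][220:380,180:380],(800,640))[:600,:,::-1])
E
```

```text
[0.57655648 0.15636423 0.11990192] -1.5916219765444646 0.1703308472710928 [-16.0141465  -11.23737747  18.76162416] [-2.21178064  3.50272823  0.63713573]
3.032980050678649
```

View pics/c3.png

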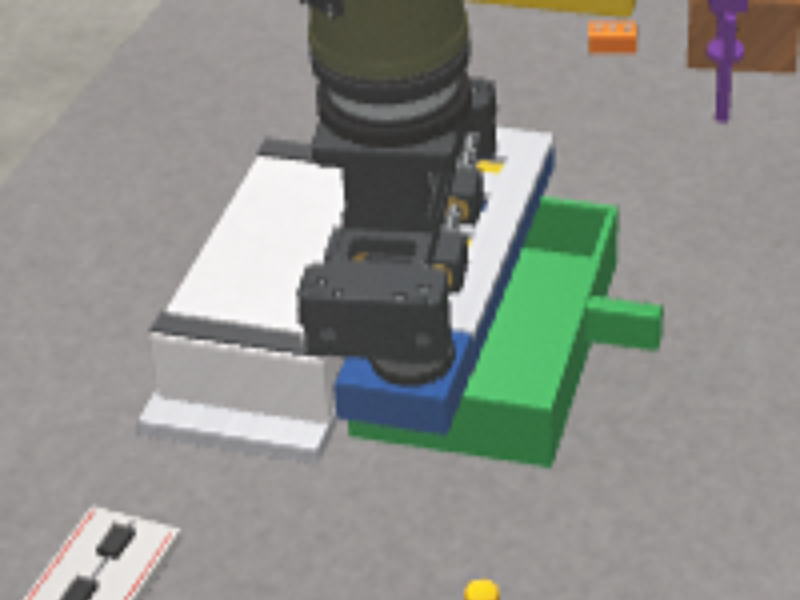

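The carriage is out over the bin and against the stop: torque has risen and the pads are wedging. I release and check.

Emit:
send_rows --motion '[{"x": 0, "y": 0, "z": 0, "rx": 0, "ry": 0, "rz": 0, "jaw": 5}, {"x": 0, "y": 0, "z": 0, "rx": 0, "ry": 0, "rz": 0, "jaw": 5}, {"x": 0, "y": 0, "z": 0, "rx": 0, "ry": 0, "rz": 0, "jaw": 5}, {"x": 0, "y": 0, "z": -1, "rx": 0, "ry": 0, "rz": 0, "jaw": 5}, {"x": 0, "y": 0, "z": -3, "rx": 0, "ry": 0, "rz": 0, "jaw": 5}]'

```text
clock: 11.9
tool_pos: [0.5842, 0.1629, 0.1592]
eef_rot: [0.996, 0.091, -0.002, 0.002]
contact_force: [-0.3, 0.1, 0.2]
opening: 0.566
finger_force: 0.0
```

Emit:
send_rows --motion '[{"x": 0, "y": 0, "z": -4, "rx": 0, "ry": 0, "rz": 0, "jaw": 5}, {"x": 0, "y": 3, "z": -4, "rx": 0, "ry": 0, "rz": 0, "jaw": 5}, {"x": 0, "y": 4, "z": -3, "rx": 0, "ry": 0, "rz": 0, "jaw": 5}, {"x": 0, "y": 4, "z": 0, "rx": 0, "ry": 0, "rz": 0, "jaw": 5}, {"x": 0, "y": 0, "z": 0, "rx": 0, "ry": 0, "rz": 0, "jaw": 5}]'

```text
clock: 12.4
tool_pos: [0.6073, 0.0468, 0.2737]
eef_rot: [0.996, 0.086, 0.002, 0.005]
contact_force: [-0.1, -0.0, -0.4]
opening: 0.57
finger_force: 0.0
```

```bash
python3 - <<'E'
from h import *
look('w5');p=pose(); print(p[0],p[2],p[3]['q'])
s=take('scene','scene1'); 
for c,t in blobs(mask(s['img'],(18,140,120),(32,255,255)),25)[0]: print('sc',c,t,np.round(onz(s,*c,.089),4))
E
```

```text
yel (np.float64(623.3), np.float64(213.6)) [600, 162, 40, 106, 1704] [ 0.6747 -0.3019  0.089 ]
yel (np.float64(333.2), np.float64(168.8)) [310, 166, 49, 7, 72] [0.6492 0.0409 0.089 ]
yel (np.float64(265.9), np.float64(229.5)) [257, 221, 19, 18, 297] [0.585  0.0911 0.089 ]
yel (np.float64(308.2), np.float64(233.8)) [299, 225, 20, 18, 306] [0.5873 0.0526 0.089 ]
yel (np.float64(391.3), np.float64(242.3)) [382, 234, 20, 17, 269] [ 0.5921 -0.0243  0.089 ]
yel (np.float64(52.9), np.float64(284.0)) [20, 257, 69, 55, 989] [0.4788 0.3368 0.089 ]
yel (np.float64(187.8), np.float64(388.1)) [180, 360, 21, 56, 581] [0.3766 0.1629 0.089 ]
yel (np.float64(457.1), np.float64(395.3)) [453, 375, 7, 40, 106] [ 0.4157 -0.1567  0.089 ]
bin [247 188] [0.6109 0.1198 0.045 ]
bin [415 205] [ 0.6228 -0.0519  0.045 ]
bin [419 182] [ 0.647  -0.0505  0.045 ]
bin [258 163] [0.6376 0.1122 0.045 ]
bin [248 163] [0.6362 0.1221 0.045 ]
[0.60638393 0.05101707 0.27258093] -1.395469826188896 [-0.25500525  0.64208992  0.16300051  1.60501465 -0.11653127  0.90160905
 -1.4472663 ]
sc (np.float64(482.6), np.float64(178.3)) [473, 159, 21, 41, 265] [0.4817 0.3338 0.089 ]
sc (np.float64(397.7), np.float64(234.5)) [394, 232, 8, 6, 32] [0.5835 0.0903 0.089 ]
sc (np.float64(381.1), np.float64(238.8)) [377, 236, 9, 7, 36] [0.5854 0.0523 0.089 ]
sc (np.float64(347.3), np.float64(248.2)) [344, 245, 8, 7, 37] [ 0.5905 -0.024   0.089 ]
sc (np.float64(186.4), np.float64(341.9)) [162, 297, 49, 79, 1785] [ 0.7171 -0.3722  0.089 ]
```

Emit:
send_rows --motion '[{"x": -1.7, "y": 3.76, "z": 0, "rx": 0, "ry": 0, "rz": 0, "jaw": 6}, {"x": -1.7, "y": 3.76, "z": 0, "rx": 0, "ry": 0, "rz": 0, "jaw": 6}, {"x": -1.7, "y": 3.76, "z": 0, "rx": 0, "ry": 0, "rz": 0, "jaw": 6}, {"x": -1.7, "y": 3.76, "z": 0, "rx": 0, "ry": 0, "rz": 0, "jaw": 6}, {"x": -1.7, "y": 3.76, "z": 0, "rx": 0, "ry": 0, "rz": 0, "jaw": 6}]'

```text
clock: 13.0
tool_pos: [0.5559, -0.1442, 0.2717]
eef_rot: [0.996, 0.092, 0.0, 0.001]
contact_force: [0.6, 0.3, -0.3]
opening: 0.679
finger_force: 0.0
```

Emit:
send_rows --motion '[{"x": -1.7, "y": 3.76, "z": 0, "rx": 0, "ry": 0, "rz": 0, "jaw": 6}, {"x": -1.7, "y": 3.76, "z": 0, "rx": 0, "ry": 0, "rz": 0, "jaw": 6}, {"x": -1.7, "y": 3.76, "z": 0, "rx": 0, "ry": 0, "rz": 0, "jaw": 6}, {"x": -1.7, "y": 3.76, "z": 0, "rx": 0, "ry": 0, "rz": 0, "jaw": 6}, {"x": 0, "y": 0, "z": 0, "rx": 0, "ry": 0, "rz": 0, "jaw": 6}]'

```text
clock: 13.5
tool_pos: [0.5138, -0.3113, 0.2725]
eef_rot: [0.996, 0.087, -0.001, 0.004]
contact_force: [-0.6, 0.5, -0.1]
opening: 0.678
finger_force: 0.0
```

```bash
python3 - <<'E'
from h import *
s=take('wrist','w6');p=pose(); print(p[0],p[2],np.round(p[3]['q'],2))
m=mask(s['img'],(0,150,70),(8,255,255))|mask(s['img'],(174,150,70),(180,255,255))
b,l=blobs(m,100)
for c,t in b: print('red',c,t,np.round(onz(s,*c,.139,True),4))
c=b and b[0]
print(proj(s,(.503,-.35,.139),True))
E
```

```text
[ 0.51544367 -0.30725629  0.27226556] -1.3928342338103563 [ 0.39  0.63  0.12  1.63 -0.09  0.89 -0.85]
red (np.float64(359.3), np.float64(242.5)) [343, 220, 34, 45, 1088] [ 0.5088 -0.3436  0.139 ]
red (np.float64(477.2), np.float64(310.9)) [452, 285, 58, 46, 1488] [ 0.4639 -0.463   0.139 ]
(np.float64(365.76818822798293), np.float64(250.7522771169535))
```

View pics/w6.png

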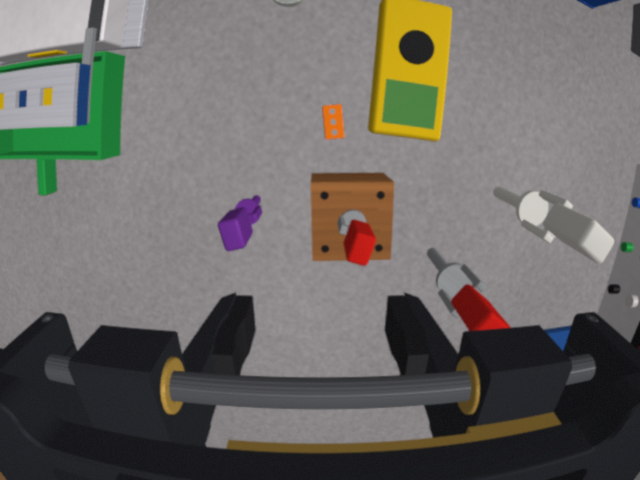

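The picture shows the small red tool in the block at (360,243), purple at (240,225), the large red one at (470,300) and white at (560,225). I zoom in to get the grip's orientation.

```bash
python3 - <<'E'
from h import *
s=load('w6'); c=s['img'][165:275,300:410]
cv2.imwrite('pics/c4.png',cv2.resize(c,(600,600),interpolation=cv2.INTER_CUBIC)[:,:,::-1])
E
```

```text
(no output)
```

View pics/c4.png

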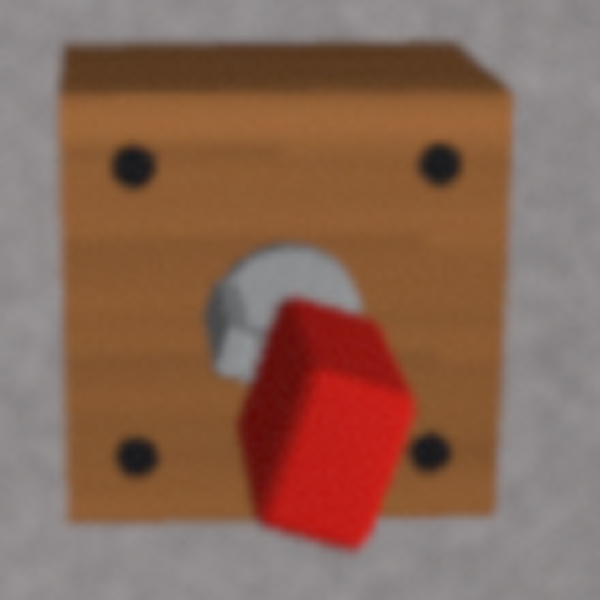

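The crop shows the grip's top face with corners near (322,368), (413,402), (357,548) and (262,520) in crop pixels.

```bash
python3 - <<'E'
from h import *
s=load('w6'); P=[onz(s,300+u*.18333,165+v*.18333,.139,True)[:2] for u,v in((322,368),(413,402),(357,548),(262,520))]
P=np.array(P); print(np.round(P,4),P.mean(0))
for i in range(4):
    d=P[(i+1)%4]-P[i]; print(np.linalg.norm(d),np.arctan2(d[1],d[0]))
E
```

```text
[[ 0.5167 -0.3417]
 [ 0.514  -0.3555]
 [ 0.4908 -0.3524]
 [ 0.4928 -0.3379]] [ 0.50358585 -0.34689997]
0.014084783723143993 -1.763082611111444
0.023354282989303397 3.0087534866939296
0.014640859261620672 1.4348627583167426
0.02415277137702523 -0.15689196189419952
```

```bash
python3 - <<'E'
from h import *
plan((.5035,-.348,.200),-1.725,5); plan((.5035,-.348,.113),-1.725,5,((.5035,-.348,.2),-1.725))
E
```

```text
from [ 0.5154 -0.3073  0.2723] -1.393 tilt [ 0.    -0.005 -1.   ]
{"x":-0.38,"y":0.76,"z":1.45,"rz":0.066}
{"x":-0.33,"y":0.78,"z":1.45,"rz":0.066}
{"x":-0.28,"y":0.80,"z":1.45,"rz":0.066}
{"x":-0.22,"y":0.82,"z":1.45,"rz":0.066}
{"x":-0.17,"y":0.83,"z":1.45,"rz":0.066}
from [ 0.5035 -0.348   0.2   ] -1.725 tilt [ 0.    -0.005 -1.   ]
{"x":0.00,"y":0.00,"z":1.74,"rz":-0.000}
{"x":0.00,"y":0.00,"z":1.74,"rz":-0.000}
{"x":0.00,"y":0.00,"z":1.74,"rz":-0.000}
{"x":0.00,"y":0.00,"z":1.74,"rz":-0.000}
{"x":0.00,"y":0.00,"z":1.74,"rz":-0.000}
```

Emit:
send_rows --motion '[{"x": -0.38, "y": 0.76, "z": 1.45, "rx": 0, "ry": 0, "rz": 0.066, "jaw": 6}, {"x": -0.33, "y": 0.78, "z": 1.45, "rx": 0, "ry": 0, "rz": 0.066, "jaw": 6}, {"x": -0.28, "y": 0.8, "z": 1.45, "rx": 0, "ry": 0, "rz": 0.066, "jaw": 6}, {"x": -0.22, "y": 0.82, "z": 1.45, "rx": 0, "ry": 0, "rz": 0.066, "jaw": 6}, {"x": -0.17, "y": 0.83, "z": 1.45, "rx": 0, "ry": 0, "rz": 0.066, "jaw": 6}]'

```text
clock: 14.05
tool_pos: [0.5063, -0.3431, 0.1993]
eef_rot: [0.997, -0.073, 0.001, 0.001]
contact_force: [1.0, -0.4, -0.2]
opening: 0.679
finger_force: 0.0
```

Emit:
send_rows --motion '[{"x": 0, "y": 0, "z": 0, "rx": 0, "ry": 0, "rz": 0, "jaw": 6}, {"x": 0, "y": 0, "z": 0, "rx": 0, "ry": 0, "rz": 0, "jaw": 6}, {"x": 0, "y": 0, "z": 0, "rx": 0, "ry": 0, "rz": 0, "jaw": 6}, {"x": 0, "y": 0, "z": 0, "rx": 0, "ry": 0, "rz": 0, "jaw": 6}, {"x": 0, "y": 0, "z": 0, "rx": 0, "ry": 0, "rz": 0, "jaw": 6}]'

```text
clock: 14.55
tool_pos: [0.5049, -0.346, 0.2008]
eef_rot: [0.997, -0.074, 0.001, 0.002]
contact_force: [0.0, 0.1, 0.5]
opening: 0.682
finger_force: 0.0
```

```bash
python3 - <<'E'
from h import *
s=take('wrist','w7');p=pose(); print(p[0],p[2],np.round(p[3]['q'],2))
b,l=blobs(mask(s['img'],(0,150,70),(8,255,255)),100)
for c,t in b: print('red',c,t,np.round(onz(s,*c,.139,True),4))
plan((.5035,-.348,.113),-1.725,5)
cv2.imwrite('pics/c5.png',cv2.resize(s['img'][210:390,240:420],(600,600),interpolation=cv2.INTER_CUBIC)[:,:,::-1])
E
```

```text
[ 0.50473937 -0.34613109  0.20067026] -1.7183911509418903 [ 0.42  0.74  0.19  1.67 -0.18  0.75 -1.02]
red (np.float64(320.4), np.float64(259.0)) [305, 230, 32, 58, 1703] [ 0.5095 -0.3472  0.139 ]
red (np.float64(507.7), np.float64(301.7)) [467, 267, 88, 66, 3407] [ 0.4598 -0.4654  0.139 ]
from [ 0.5047 -0.3461  0.2007] -1.718 tilt [ 0.002 -0.004 -1.   ]
{"x":-0.02,"y":0.04,"z":1.75,"rz":0.001}
{"x":-0.02,"y":0.04,"z":1.75,"rz":0.001}
{"x":-0.02,"y":0.04,"z":1.75,"rz":0.001}
{"x":-0.02,"y":0.04,"z":1.75,"rz":0.001}
{"x":-0.02,"y":0.04,"z":1.75,"rz":0.001}
```

View pics/c5.png

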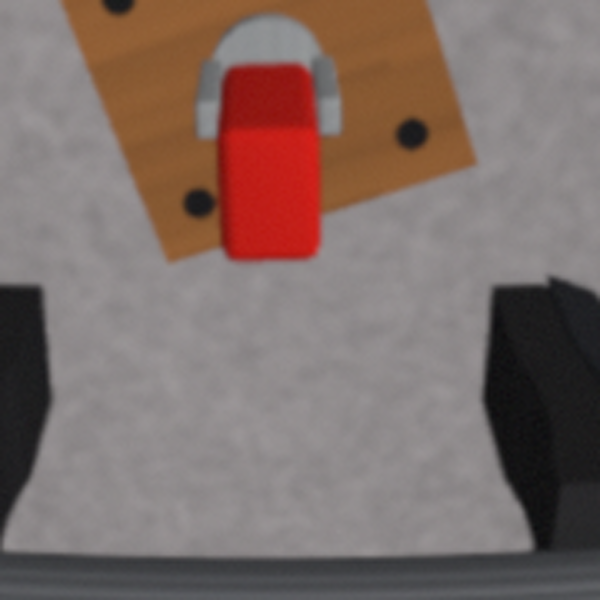

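The grip is square to the jaws, with its top face centred at crop (270,193), which is pixel (321,268).

```bash
python3 - <<'E'
from h import *
s=load('w7'); P=np.array([onz(s,240+u*.3,210+v*.3,.139,True)[:2] for u,v in((222,130),(320,127),(317,255),(227,256))]); print(P.round(4),P.mean(0))
E
```

```text
[[ 0.5166 -0.3403]
 [ 0.5147 -0.3569]
 [ 0.4909 -0.3532]
 [ 0.4931 -0.3374]] [ 0.50383119 -0.34695201]
```

Emit:
send_rows --motion '[{"x": 0, "y": 0, "z": 1.75, "rx": 0, "ry": 0, "rz": 0, "jaw": 6}, {"x": 0, "y": 0, "z": 1.75, "rx": 0, "ry": 0, "rz": 0, "jaw": 6}, {"x": 0, "y": 0, "z": 1.75, "rx": 0, "ry": 0, "rz": 0, "jaw": 6}, {"x": 0, "y": 0, "z": 1.75, "rx": 0, "ry": 0, "rz": 0, "jaw": 6}, {"x": 0, "y": 0, "z": 1.75, "rx": 0, "ry": 0, "rz": 0, "jaw": 6}]'

```text
clock: 15.1
tool_pos: [0.5046, -0.3468, 0.1123]
eef_rot: [0.997, -0.074, 0.001, 0.002]
contact_force: [-0.3, 0.7, -0.8]
opening: 0.682
finger_force: 0.0
```

```bash
python3 - <<'E'
from h import *
plan((.5035,-.348,.113),-1.72,1)
E
```

```text
from [ 0.5046 -0.3468  0.1123] -1.719 tilt [ 0.001 -0.004 -1.   ]
{"x":-0.09,"y":0.14,"z":-0.07,"rz":0.001}
```

Emit:
send_rows --motion '[{"x": -0.08, "y": 0, "z": -0.05, "rx": 0, "ry": 0, "rz": 0, "jaw": 0}, {"x": 0, "y": 0, "z": 0, "rx": 0, "ry": 0, "rz": 0, "jaw": 0}, {"x": 0, "y": 0, "z": 0, "rx": 0, "ry": 0, "rz": 0, "jaw": 0}, {"x": 0, "y": 0, "z": 0, "rx": 0, "ry": 0, "rz": 0, "jaw": 0}, {"x": 0, "y": 0, "z": 0, "rx": 0, "ry": 0, "rz": 0, "jaw": 0}]' --grip_force 55

```text
clock: 15.6
tool_pos: [0.5041, -0.3468, 0.114]
eef_rot: [0.997, -0.074, 0.001, 0.002]
contact_force: [0.1, -0.4, -0.6]
opening: 0.25
finger_force: 0.0
```

Emit:
send_rows --motion '[{"x": 0, "y": 0, "z": 0, "rx": 0, "ry": 0, "rz": 0, "jaw": 0}, {"x": 0, "y": 0, "z": 0, "rx": 0, "ry": 0, "rz": 0, "jaw": 0}, {"x": 0, "y": 0, "z": 0, "rx": 0, "ry": 0, "rz": 0, "jaw": 0}, {"x": 0, "y": 0, "z": 0, "rx": 0, "ry": 0, "rz": 0, "jaw": 0}, {"x": 0, "y": 0, "z": 0, "rx": 0, "ry": 0, "rz": 0, "jaw": 0}]'

```text
clock: 16.1
tool_pos: [0.504, -0.3467, 0.1137]
eef_rot: [0.997, -0.074, 0.001, 0.002]
contact_force: [-0.2, 0.5, 6.2]
opening: 0.196
finger_force: 54.8
```

```bash
python3 - <<'E'
from h import *
p=pose(); print(p[0],p[2],p[1][:,2],p[3]['opening'],p[3]['contact_force'])
E
```

```text
[ 0.50403581 -0.34671742  0.11373043] -1.7191253906962376 [ 0.00170969 -0.00432612 -0.99998918] 0.19644124922798137 [-0.19611827  0.50823592  6.23537707]
```

Emit:
send_rows --motion '[{"x": 0, "y": 0, "z": -2, "rx": 0, "ry": 0, "rz": 0, "jaw": 0}, {"x": 0, "y": 0, "z": -3, "rx": 0, "ry": 0, "rz": 0, "jaw": 0}, {"x": 0, "y": 0, "z": -4, "rx": 0, "ry": 0, "rz": 0, "jaw": 0}, {"x": 0, "y": 0, "z": -4, "rx": 0, "ry": 0, "rz": 0, "jaw": 0}, {"x": 0, "y": 0, "z": -3, "rx": 0, "ry": 0, "rz": 0, "jaw": 0}]'

```text
clock: 16.6
tool_pos: [0.5035, -0.3462, 0.275]
eef_rot: [0.997, -0.074, 0.001, 0.002]
contact_force: [1.3, -0.3, -1.5]
opening: 0.201
finger_force: 54.8
```

```bash
python3 - <<'E'
from h import *
p=pose();print(p[3]['opening'],p[3]['contact_force'],p[3]['q'].round(2) if hasattr(p[3]['q'],'round') else p[3]['q'])
plan((.592,-.0241,.268),p[2],10)
E
```

```text
0.20059871121132816 [ 1.30543909 -0.29967751 -1.50059287] [ 0.4   0.65  0.22  1.6  -0.16  0.91 -1.04]
from [ 0.5035 -0.3462  0.275 ] -1.719 tilt [ 0.002 -0.005 -1.   ]
{"x":0.40,"y":-3.32,"z":0.07,"rz":-0.000}
{"x":0.40,"y":-3.32,"z":0.07,"rz":-0.000}
{"x":0.40,"y":-3.32,"z":0.07,"rz":-0.000}
{"x":0.40,"y":-3.32,"z":0.07,"rz":-0.000}
{"x":0.40,"y":-3.32,"z":0.07,"rz":-0.000}
{"x":0.40,"y":-3.32,"z":0.07,"rz":-0.000}
{"x":0.40,"y":-3.32,"z":0.07,"rz":-0.000}
{"x":0.40,"y":-3.32,"z":0.07,"rz":-0.000}
{"x":0.40,"y":-3.32,"z":0.07,"rz":-0.000}
{"x":0.40,"y":-3.32,"z":0.07,"rz":-0.000}
```

Emit:
send_rows --motion '[{"x": 0.4, "y": -2.5, "z": 0, "rx": 0, "ry": 0, "rz": 0, "jaw": 0}, {"x": 0.4, "y": -3.5, "z": 0, "rx": 0, "ry": 0, "rz": 0, "jaw": 0}, {"x": 0.4, "y": -4, "z": 0.1, "rx": 0, "ry": 0, "rz": 0, "jaw": 0}, {"x": 0.4, "y": -4, "z": 0.1, "rx": 0, "ry": 0, "rz": 0, "jaw": 0}, {"x": 0.4, "y": -4, "z": 0.1, "rx": 0, "ry": 0, "rz": 0, "jaw": 0}]'

```text
clock: 17.1
tool_pos: [0.5496, -0.1693, 0.2689]
eef_rot: [0.997, -0.074, -0.0, 0.002]
contact_force: [1.3, -0.7, -1.7]
opening: 0.197
finger_force: 54.8
```

Emit:
send_rows --motion '[{"x": 0.4, "y": -4, "z": 0, "rx": 0, "ry": 0, "rz": 0, "jaw": 0}, {"x": 0.4, "y": -4, "z": 0, "rx": 0, "ry": 0, "rz": 0, "jaw": 0}, {"x": 0.4, "y": -4, "z": 0, "rx": 0, "ry": 0, "rz": 0, "jaw": 0}, {"x": 0.4, "y": -3, "z": 0, "rx": 0, "ry": 0, "rz": 0, "jaw": 0}, {"x": 0.4, "y": 0, "z": 0, "rx": 0, "ry": 0, "rz": 0, "jaw": 0}]'

```text
clock: 17.6
tool_pos: [0.5922, -0.0183, 0.2678]
eef_rot: [0.998, -0.069, -0.0, -0.0]
contact_force: [0.4, -0.4, -1.7]
opening: 0.203
finger_force: 54.8
```

```bash
python3 - <<'E'
from h import *
p=pose(); a=take('side','side2'); b=take('scene','scene2'); p=pose()
print(p[3]['opening'])
plan((.592,-.0241,.215),p[2],5)
print('tip side',proj(a,p[0]-[0,0,.1087]),'scene',proj(b,p[0]-[0,0,.1087]))
for n,s in(('sd',a),('sc',b)):
    for t in(((.592,-.0241,.096)),(.5872,.0523,.096),(.585,.0905,.096)): print(n,np.round(proj(s,t),1))
A=cv2.resize(a['img'][160:340,200:360],(533,600),interpolation=cv2.INTER_CUBIC)
B=cv2.resize(b['img'][180:300,310:363],(265,600),interpolation=cv2.INTER_CUBIC)
cv2.imwrite('pics/c6.png',np.hstack([A,B])[:,:,::-1])
E
```

```text
0.20177534043110035
from [ 0.5918 -0.025   0.2683] -1.717 tilt [-0.    -0.004 -1.   ]
{"x":0.00,"y":-0.02,"z":1.07,"rz":-0.000}
{"x":0.00,"y":-0.02,"z":1.07,"rz":-0.000}
{"x":0.00,"y":-0.02,"z":1.07,"rz":-0.000}
{"x":0.00,"y":-0.02,"z":1.07,"rz":-0.000}
{"x":0.00,"y":-0.02,"z":1.07,"rz":-0.000}
tip side (np.float64(302.3244548442345), np.float64(238.25021594233903)) scene (np.float64(348.4247119682601), np.float64(229.40019345400404))
sd [302.8 260.3]
sd [294.4 279.4]
sd [289.8 289.8]
sc [347.6 246.9]
sc [381.7 237.6]
sc [398.5 233.2]
```

View pics/c6.png

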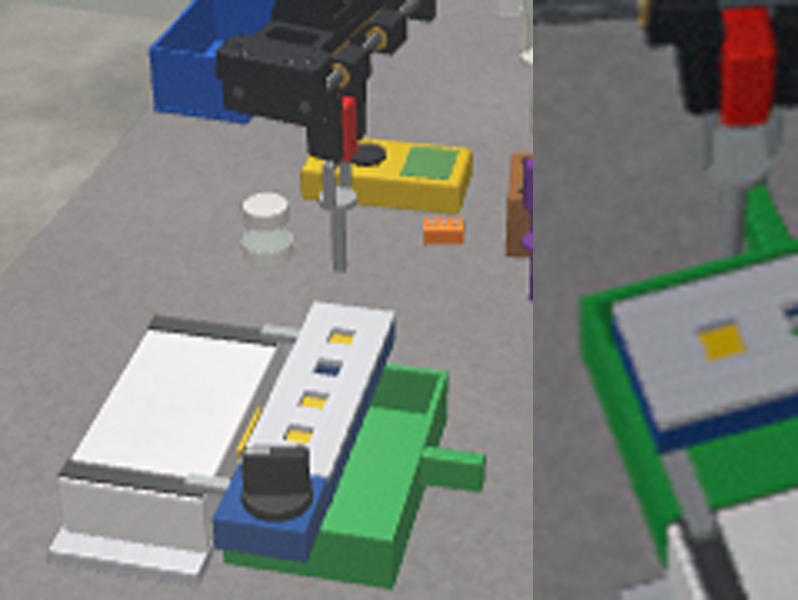

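The bin is in place and the pin hangs straight. The few-pixel offset is the arm still settling: y went from -0.018 to -0.025 between the picture and the pose reading. I lower to just above hole 1 and check again.

Emit:
send_rows --motion '[{"x": 0, "y": -0.02, "z": 1.2, "rx": 0, "ry": 0, "rz": 0, "jaw": 0}, {"x": 0, "y": -0.02, "z": 1.2, "rx": 0, "ry": 0, "rz": 0, "jaw": 0}, {"x": 0, "y": -0.02, "z": 1.2, "rx": 0, "ry": 0, "rz": 0, "jaw": 0}, {"x": 0, "y": -0.02, "z": 1.2, "rx": 0, "ry": 0, "rz": 0, "jaw": 0}, {"x": 0, "y": 0, "z": 0.5, "rx": 0, "ry": 0, "rz": 0, "jaw": 0}]'

```text
clock: 18.2
tool_pos: [0.5909, -0.0251, 0.214]
eef_rot: [0.997, -0.074, -0.001, 0.002]
contact_force: [0.2, 0.0, -0.5]
opening: 0.199
finger_force: 54.8
```

Emit:
send_rows --motion '[{"x": 0, "y": 0, "z": 0, "rx": 0, "ry": 0, "rz": 0, "jaw": 0}, {"x": 0, "y": 0, "z": 0, "rx": 0, "ry": 0, "rz": 0, "jaw": 0}, {"x": 0, "y": 0, "z": 0, "rx": 0, "ry": 0, "rz": 0, "jaw": 0}, {"x": 0, "y": 0, "z": 0, "rx": 0, "ry": 0, "rz": 0, "jaw": 0}, {"x": 0, "y": 0, "z": 0, "rx": 0, "ry": 0, "rz": 0, "jaw": 0}]'

```text
clock: 18.7
tool_pos: [0.5922, -0.0249, 0.2164]
eef_rot: [0.997, -0.074, 0.001, 0.002]
contact_force: [0.4, -0.1, -1.4]
opening: 0.199
finger_force: 54.8
```

```bash
python3 - <<'E'
from h import *
p=pose(); a=take('side','side3'); b=take('scene','scene3')
plan((.592,-.0241,.215),p[2],1)
print('tip side',proj(a,p[0]-[0,0,.1087]),'scene',proj(b,p[0]-[0,0,.1087]))
A=cv2.resize(a['img'][210:290,270:350],(400,400),interpolation=cv2.INTER_CUBIC)
B=cv2.resize(b['img'][190:270,310:390],(400,400),interpolation=cv2.INTER_CUBIC)
cv2.imwrite('pics/c7.png',np.hstack([A,B])[:,:,::-1])
E
```

```text
from [ 0.5921 -0.0249  0.2162] -1.719 tilt [ 0.001 -0.004 -1.   ]
{"x":-0.02,"y":-0.07,"z":0.12,"rz":0.000}
tip side (np.float64(302.6592006134445), np.float64(256.16210360502765)) scene (np.float64(347.48928671398494), np.float64(244.04000623426745))
```

View pics/c7.png

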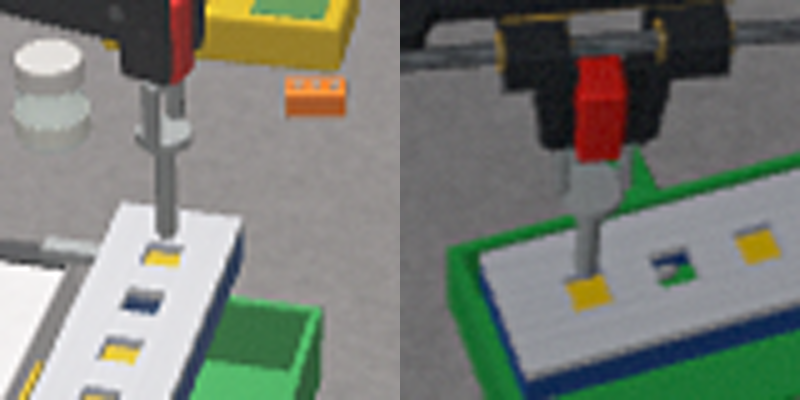

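The pin tip is over hole 1 in both views, within 1 px. Now I push.

Emit:
send_rows --motion '[{"x": 0, "y": -0.07, "z": 0.8, "rx": 0, "ry": 0, "rz": 0, "jaw": 0}, {"x": 0, "y": 0, "z": 0.8, "rx": 0, "ry": 0, "rz": 0, "jaw": 0}, {"x": 0, "y": 0, "z": 0.8, "rx": 0, "ry": 0, "rz": 0, "jaw": 0}, {"x": 0, "y": 0, "z": 0.8, "rx": 0, "ry": 0, "rz": 0, "jaw": 0}, {"x": 0, "y": 0, "z": 0.8, "rx": 0, "ry": 0, "rz": 0, "jaw": 0}]'

```text
clock: 19.3
tool_pos: [0.5922, -0.0244, 0.1751]
eef_rot: [0.997, -0.074, 0.001, 0.002]
contact_force: [-0.2, -0.2, -1.5]
opening: 0.199
finger_force: 54.8
```

Emit:
send_rows --motion '[{"x": 0, "y": 0, "z": 0.8, "rx": 0, "ry": 0, "rz": 0, "jaw": 0}, {"x": 0, "y": 0, "z": 0.8, "rx": 0, "ry": 0, "rz": 0, "jaw": 0}, {"x": 0, "y": 0, "z": 0.3, "rx": 0, "ry": 0, "rz": 0, "jaw": 0}, {"x": 0, "y": 0, "z": 0, "rx": 0, "ry": 0, "rz": 0, "jaw": 0}, {"x": 0, "y": 0, "z": 0, "rx": 0, "ry": 0, "rz": 0, "jaw": 0}]'

```text
clock: 19.8
tool_pos: [0.5923, -0.0245, 0.1571]
eef_rot: [0.997, -0.074, 0.001, 0.002]
contact_force: [-0.5, 0.1, -1.7]
opening: 0.199
finger_force: 54.8
```

```bash
python3 - <<'E'
from h import *
p=pose(); print(p[0],p[0][2]-.1087,p[3]['contact_force'],p[3]['opening'])
b=take('side','side4')
for c,t in blobs(mask(b['img'],(18,140,120),(32,255,255)),8)[0]: print(c,t)
E
```

```text
[ 0.5923347  -0.02451323  0.15705904] 0.04835904020103528 [-0.49614712  0.07592858 -1.71926104] 0.19897352188610376
(np.float64(330.1), np.float64(216.4)) [313, 204, 29, 20, 262]
(np.float64(293.6), np.float64(280.4)) [291, 279, 7, 4, 16]
(np.float64(273.7), np.float64(289.8)) [271, 283, 7, 14, 23]
(np.float64(289.3), np.float64(290.8)) [286, 290, 7, 3, 18]
(np.float64(300.8), np.float64(390.8)) [296, 365, 10, 53, 421]
```

Force fell back to the tool's weight with the tip at 48 mm, so module 1 is out. Next is hole 3.

Emit:
send_rows --motion '[{"x": 0, "y": 0, "z": -2, "rx": 0, "ry": 0, "rz": 0, "jaw": 0}, {"x": 0, "y": 0, "z": -2, "rx": 0, "ry": 0, "rz": 0, "jaw": 0}, {"x": 0, "y": 0, "z": -2, "rx": 0, "ry": 0, "rz": 0, "jaw": 0}, {"x": 0, "y": 0, "z": -0.3, "rx": 0, "ry": 0, "rz": 0, "jaw": 0}, {"x": 0, "y": 0, "z": 0, "rx": 0, "ry": 0, "rz": 0, "jaw": 0}]'

```text
clock: 20.35
tool_pos: [0.5924, -0.0241, 0.2205]
eef_rot: [0.997, -0.074, 0.001, 0.002]
contact_force: [0.5, -0.5, -1.7]
opening: 0.201
finger_force: 54.8
```

Emit:
send_rows --motion '[{"x": -0.4, "y": -1.9, "z": 0, "rx": 0, "ry": 0, "rz": 0, "jaw": 0}, {"x": -0.4, "y": -1.9, "z": 0, "rx": 0, "ry": 0, "rz": 0, "jaw": 0}, {"x": -0.4, "y": -1.9, "z": 0, "rx": 0, "ry": 0, "rz": 0, "jaw": 0}, {"x": -0.4, "y": -1.85, "z": 0, "rx": 0, "ry": 0, "rz": 0, "jaw": 0}, {"x": 0, "y": 0, "z": 0, "rx": 0, "ry": 0, "rz": 0, "jaw": 0}]'

```text
clock: 20.85
tool_pos: [0.5864, 0.0568, 0.2181]
eef_rot: [0.997, -0.071, -0.001, 0.001]
contact_force: [-0.9, -0.9, -1.9]
opening: 0.197
finger_force: 54.8
```

Emit:
send_rows --motion '[{"x": 0, "y": 0, "z": 0, "rx": 0, "ry": 0, "rz": 0, "jaw": 0}, {"x": 0, "y": 0, "z": 0, "rx": 0, "ry": 0, "rz": 0, "jaw": 0}, {"x": 0, "y": 0, "z": 0, "rx": 0, "ry": 0, "rz": 0, "jaw": 0}, {"x": 0, "y": 0, "z": 0, "rx": 0, "ry": 0, "rz": 0, "jaw": 0}, {"x": 0, "y": 0, "z": 0, "rx": 0, "ry": 0, "rz": 0, "jaw": 0}]'

```text
clock: 21.35
tool_pos: [0.5875, 0.0522, 0.2197]
eef_rot: [0.997, -0.075, 0.001, 0.002]
contact_force: [0.4, -0.3, -1.3]
opening: 0.201
finger_force: 54.8
```

```bash
python3 - <<'E'
from h import *
p=pose(); b=take('scene','scene4'); a=take('wrist','w8')
plan((.5872,.0523,.157),p[2],1)
c=max(cv2.findContours(mask(load('side4')['img'],(50,100,40),(75,255,255))[240:360,280:380],cv2.RETR_EXTERNAL,cv2.CHAIN_APPROX_NONE)[0],key=cv2.contourArea)
b4=max(cv2.findContours(mask(load('side2')['img'],(50,100,40),(75,255,255))[240:360,280:380],cv2.RETR_EXTERNAL,cv2.CHAIN_APPROX_NONE)[0],key=cv2.contourArea)
print(cv2.boundingRect(c),cv2.boundingRect(b4))
E
```

```text
from [0.5875 0.0526 0.2197] -1.719 tilt [ 0.001 -0.004 -1.   ]
{"x":-0.02,"y":0.03,"z":6.27,"rz":0.001}
(0, 29, 66, 68) (0, 29, 66, 68)
```

Bin unmoved and pin aligned. I push hole 3, then go on to hole 4.

Emit:
send_rows --motion '[{"x": 0, "y": 0, "z": 1.0, "rx": 0, "ry": 0, "rz": 0, "jaw": 0}, {"x": 0, "y": 0, "z": 0.8, "rx": 0, "ry": 0, "rz": 0, "jaw": 0}, {"x": 0, "y": 0, "z": 0.8, "rx": 0, "ry": 0, "rz": 0, "jaw": 0}, {"x": 0, "y": 0, "z": 0.8, "rx": 0, "ry": 0, "rz": 0, "jaw": 0}, {"x": 0, "y": 0, "z": 0.8, "rx": 0, "ry": 0, "rz": 0, "jaw": 0}]'

```text
clock: 21.95
tool_pos: [0.5875, 0.0527, 0.1768]
eef_rot: [0.997, -0.074, 0.001, 0.002]
contact_force: [0.3, 0.8, -1.8]
opening: 0.2
finger_force: 54.8
```

Emit:
send_rows --motion '[{"x": 0, "y": 0, "z": 0.8, "rx": 0, "ry": 0, "rz": 0, "jaw": 0}, {"x": 0, "y": 0, "z": 0.8, "rx": 0, "ry": 0, "rz": 0, "jaw": 0}, {"x": 0, "y": 0, "z": 0.4, "rx": 0, "ry": 0, "rz": 0, "jaw": 0}, {"x": 0, "y": 0, "z": 0, "rx": 0, "ry": 0, "rz": 0, "jaw": 0}, {"x": 0, "y": 0, "z": 0, "rx": 0, "ry": 0, "rz": 0, "jaw": 0}]'

```text
clock: 22.45
tool_pos: [0.5877, 0.0525, 0.1577]
eef_rot: [0.997, -0.074, 0.001, 0.002]
contact_force: [-0.1, 0.3, -2.0]
opening: 0.198
finger_force: 54.8
```

Emit:
send_rows --motion '[{"x": 0, "y": 0, "z": -2, "rx": 0, "ry": 0, "rz": 0, "jaw": 0}, {"x": 0, "y": 0, "z": -2, "rx": 0, "ry": 0, "rz": 0, "jaw": 0}, {"x": 0, "y": 0, "z": -2, "rx": 0, "ry": 0, "rz": 0, "jaw": 0}, {"x": 0, "y": 0, "z": -0.3, "rx": 0, "ry": 0, "rz": 0, "jaw": 0}, {"x": 0, "y": 0, "z": 0, "rx": 0, "ry": 0, "rz": 0, "jaw": 0}]'

```text
clock: 22.95
tool_pos: [0.5878, 0.0529, 0.2212]
eef_rot: [0.997, -0.074, 0.001, 0.002]
contact_force: [-0.0, -0.0, -1.1]
opening: 0.199
finger_force: 54.8
```

Emit:
send_rows --motion '[{"x": -0.2, "y": -0.94, "z": 0, "rx": 0, "ry": 0, "rz": 0, "jaw": 0}, {"x": -0.2, "y": -0.94, "z": 0, "rx": 0, "ry": 0, "rz": 0, "jaw": 0}, {"x": -0.2, "y": -0.94, "z": 0, "rx": 0, "ry": 0, "rz": 0, "jaw": 0}, {"x": -0.2, "y": -0.94, "z": 0, "rx": 0, "ry": 0, "rz": 0, "jaw": 0}, {"x": 0, "y": 0, "z": 0, "rx": 0, "ry": 0, "rz": 0, "jaw": 0}]'

```text
clock: 23.45
tool_pos: [0.5847, 0.0941, 0.22]
eef_rot: [0.997, -0.072, 0.0, 0.001]
contact_force: [-0.3, 0.7, -0.9]
opening: 0.199
finger_force: 54.8
```

Emit:
send_rows --motion '[{"x": 0, "y": 0, "z": 0, "rx": 0, "ry": 0, "rz": 0, "jaw": 0}, {"x": 0, "y": 0, "z": 0, "rx": 0, "ry": 0, "rz": 0, "jaw": 0}, {"x": 0, "y": 0, "z": 0, "rx": 0, "ry": 0, "rz": 0, "jaw": 0}, {"x": 0, "y": 0, "z": 0, "rx": 0, "ry": 0, "rz": 0, "jaw": 0}, {"x": 0, "y": 0, "z": 0, "rx": 0, "ry": 0, "rz": 0, "jaw": 0}]'

```text
clock: 23.95
tool_pos: [0.5851, 0.0909, 0.2205]
eef_rot: [0.997, -0.074, 0.001, 0.002]
contact_force: [-0.2, 0.5, -1.4]
opening: 0.199
finger_force: 54.8
```

```bash
python3 - <<'E'
from h import *
b=take('side','side5')
plan((.585,.0905,.157),pose()[2],1)
for c,t in blobs(mask(b['img'],(18,140,120),(32,255,255)),8)[0]: print(c,t)
c=max(cv2.findContours(mask(b['img'],(50,100,40),(75,255,255))[240:360,280:380],cv2.RETR_EXTERNAL,cv2.CHAIN_APPROX_NONE)[0],key=cv2.contourArea)
print(cv2.boundingRect(c))
E
```

```text
from [0.5851 0.091  0.2205] -1.719 tilt [ 0.001 -0.004 -1.   ]
{"x":-0.00,"y":0.05,"z":6.35,"rz":-0.000}
(np.float64(325.2), np.float64(215.1)) [307, 203, 35, 21, 402]
(np.float64(273.7), np.float64(289.8)) [271, 283, 7, 14, 23]
(np.float64(289.3), np.float64(290.8)) [286, 290, 7, 3, 18]
(np.float64(300.8), np.float64(390.8)) [296, 365, 10, 53, 420]
(0, 29, 66, 68)
```

Emit:
send_rows --motion '[{"x": 0, "y": 0.03, "z": 1.0, "rx": 0, "ry": 0, "rz": 0, "jaw": 0}, {"x": 0, "y": 0, "z": 0.8, "rx": 0, "ry": 0, "rz": 0, "jaw": 0}, {"x": 0, "y": 0, "z": 0.8, "rx": 0, "ry": 0, "rz": 0, "jaw": 0}, {"x": 0, "y": 0, "z": 0.8, "rx": 0, "ry": 0, "rz": 0, "jaw": 0}, {"x": 0, "y": 0, "z": 0.8, "rx": 0, "ry": 0, "rz": 0, "jaw": 0}]'

```text
clock: 24.5
tool_pos: [0.5852, 0.0907, 0.1777]
eef_rot: [0.997, -0.074, 0.001, 0.002]
contact_force: [-0.6, 0.1, 0.1]
opening: 0.2
finger_force: 54.8
```

Emit:
send_rows --motion '[{"x": 0, "y": 0, "z": 0.8, "rx": 0, "ry": 0, "rz": 0, "jaw": 0}, {"x": 0, "y": 0, "z": 0.8, "rx": 0, "ry": 0, "rz": 0, "jaw": 0}, {"x": 0, "y": 0, "z": 0.5, "rx": 0, "ry": 0, "rz": 0, "jaw": 0}, {"x": 0, "y": 0, "z": 0, "rx": 0, "ry": 0, "rz": 0, "jaw": 0}, {"x": 0, "y": 0, "z": 0, "rx": 0, "ry": 0, "rz": 0, "jaw": 0}]'

```text
clock: 25.0
tool_pos: [0.5852, 0.0907, 0.1575]
eef_rot: [0.997, -0.074, 0.001, 0.002]
contact_force: [0.5, 0.0, -1.2]
opening: 0.201
finger_force: 54.8
```

Emit:
send_rows --motion '[{"x": 0, "y": 0, "z": -2, "rx": 0, "ry": 0, "rz": 0, "jaw": 0}, {"x": 0, "y": 0, "z": -3, "rx": 0, "ry": 0, "rz": 0, "jaw": 0}, {"x": 0, "y": 0, "z": -4, "rx": 0, "ry": 0, "rz": 0, "jaw": 0}, {"x": 0, "y": 0, "z": -4, "rx": 0, "ry": 0, "rz": 0, "jaw": 0}, {"x": 0, "y": 0, "z": -2, "rx": 0, "ry": 0, "rz": 0, "jaw": 0}]'

```text
clock: 25.5
tool_pos: [0.5866, 0.0911, 0.3117]
eef_rot: [0.997, -0.074, 0.004, 0.001]
contact_force: [0.8, 0.4, -0.9]
opening: 0.197
finger_force: 54.8
```

```bash
python3 - <<'E'
from h import *
b=take('side','side6'); s=take('scene','scene5'); p=pose(); print(p[0],p[2],np.round(p[3]['q'],2),p[3]['opening'])
for n,i in(('sd',b),('sc',s)):
  for c,t in blobs(mask(i['img'],(18,140,120),(32,255,255)),8)[0]: print(n,c,t)
# peg and post line in crops, remeasured
s0,a0=load('scene0'),load('side0')
A=cv2.resize(a0['img'][355:405,285:345],(480,400),interpolation=cv2.INTER_CUBIC)
B=cv2.resize(s0['img'][130:180,465:505],(320,400),interpolation=cv2.INTER_CUBIC)
cv2.imwrite('pics/c8.png',np.hstack([A,B])[:,:,::-1])
E
```

```text
[0.58703537 0.09124738 0.31120945] -1.7192938324869007 [-0.41  0.59  0.3   1.61 -0.2   0.97 -1.76] 0.2009078848012015
sd (np.float64(299.2), np.float64(174.3)) [296, 172, 6, 7, 12]
sd (np.float64(286.8), np.float64(188.1)) [286, 185, 3, 7, 8]
sd (np.float64(315.0), np.float64(213.2)) [291, 200, 51, 24, 719]
sd (np.float64(273.7), np.float64(289.8)) [271, 283, 7, 14, 23]
sd (np.float64(300.8), np.float64(390.8)) [296, 365, 10, 53, 420]
sc (np.float64(401.2), np.float64(122.0)) [395, 120, 13, 5, 36]
sc (np.float64(482.7), np.float64(178.2)) [473, 159, 21, 41, 264]
sc (np.float64(348.7), np.float64(269.8)) [344, 267, 11, 7, 52]
sc (np.float64(186.3), np.float64(341.9)) [162, 297, 48, 79, 1776]
```

View pics/c8.png

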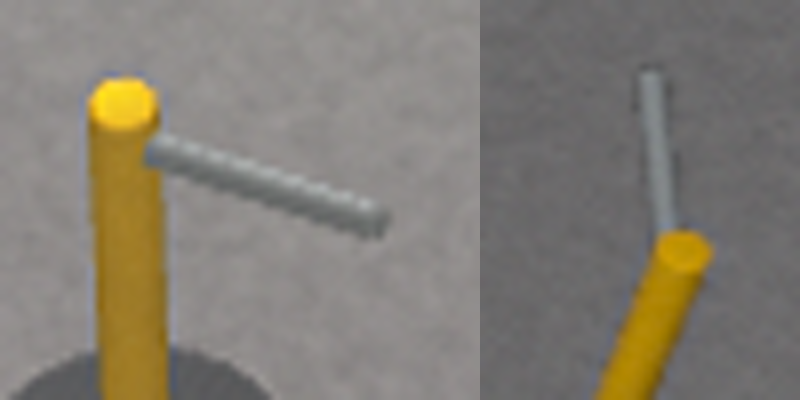

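All three holes are now clear of yellow. In the crops, the peg tip is at side (331.5,382.8) and scene (486.4,139.4), and the post top is at side (300.4,368.1) and scene (490.4,161.6).

```bash
python3 - <<'E'
from h import *
s,a=load('scene0'),load('side0')
T,e1=tri(s,(486.4,139.6),a,(331.5,382.6)); P,e2=tri(s,(490.4,161.6),a,(300.4,368.1)); r,e3=tri(s,(488.1,158),a,(305,373.5))
print('tip',T,e1,'post',P,e2,'root',r,e3)
print('onplane tip', onz(s,486.4,139.6,.144),onz(a,331.5,382.6,.144),'post',onz(s,490.4,161.6,.142),onz(a,300.4,368.1,.142))
d=(T-P)[:2]; print(np.linalg.norm(d),np.arctan2(-d[1],-d[0]))
E
```

```text
tip [0.41458363 0.35806229 0.14298124] 0.000484868367538167 post [0.47704289 0.33942015 0.13934299] 0.0014994616602084843 root [0.46478632 0.34320696 0.13503432] 0.0039286118994208774
onplane tip [0.41572814 0.35742409 0.144     ] [0.41418751 0.35870653 0.144     ] post [0.47988881 0.33790633 0.142     ] [0.47568931 0.34108771 0.142     ]
0.06518196370772192 -0.2900514207625238
```

```bash
python3 - <<'E'
from h import *
plan((.391,.365,.29),-1.861,10)
E
```

```text
from [0.587  0.0912 0.3112] -1.719 tilt [ 0.009 -0.002 -1.   ]
{"x":-2.34,"y":-2.42,"z":0.21,"rz":0.014}
{"x":-2.38,"y":-2.38,"z":0.21,"rz":0.014}
{"x":-2.41,"y":-2.35,"z":0.21,"rz":0.014}
{"x":-2.44,"y":-2.32,"z":0.21,"rz":0.014}
{"x":-2.48,"y":-2.28,"z":0.21,"rz":0.014}
{"x":-2.51,"y":-2.25,"z":0.21,"rz":0.014}
{"x":-2.54,"y":-2.21,"z":0.21,"rz":0.014}
{"x":-2.57,"y":-2.17,"z":0.21,"rz":0.014}
{"x":-2.60,"y":-2.14,"z":0.21,"rz":0.014}
{"x":-2.63,"y":-2.10,"z":0.21,"rz":0.014}
```

Emit:
send_rows --motion '[{"x": -2.34, "y": -2.42, "z": 0.2, "rx": 0, "ry": 0, "rz": 0.014, "jaw": 0}, {"x": -2.38, "y": -2.38, "z": 0.2, "rx": 0, "ry": 0, "rz": 0.014, "jaw": 0}, {"x": -2.41, "y": -2.35, "z": 0.2, "rx": 0, "ry": 0, "rz": 0.014, "jaw": 0}, {"x": -2.44, "y": -2.32, "z": 0.2, "rx": 0, "ry": 0, "rz": 0.014, "jaw": 0}, {"x": -2.48, "y": -2.28, "z": 0.2, "rx": 0, "ry": 0, "rz": 0.014, "jaw": 0}]'

```text
clock: 26.1
tool_pos: [0.4852, 0.2288, 0.2954]
eef_rot: [0.994, -0.109, -0.0, 0.003]
contact_force: [-0.6, 1.3, -2.0]
opening: 0.201
finger_force: 54.8
```

Emit:
send_rows --motion '[{"x": -2.51, "y": -2.25, "z": 0.2, "rx": 0, "ry": 0, "rz": 0.014, "jaw": 0}, {"x": -2.54, "y": -2.21, "z": 0.2, "rx": 0, "ry": 0, "rz": 0.014, "jaw": 0}, {"x": -2.57, "y": -2.17, "z": 0.2, "rx": 0, "ry": 0, "rz": 0.014, "jaw": 0}, {"x": -2.6, "y": -2.14, "z": 0.2, "rx": 0, "ry": 0, "rz": 0.014, "jaw": 0}, {"x": -2.63, "y": -2.1, "z": 0.2, "rx": 0, "ry": 0, "rz": 0.014, "jaw": 0}]'

```text
clock: 26.6
tool_pos: [0.3872, 0.3652, 0.2848]
eef_rot: [0.99, -0.144, -0.0, 0.003]
contact_force: [0.5, 0.8, -0.2]
opening: 0.197
finger_force: 54.8
```

Emit:
send_rows --motion '[{"x": 0, "y": 0, "z": 0, "rx": 0, "ry": 0, "rz": 0, "jaw": 0}, {"x": 0, "y": 0, "z": 0, "rx": 0, "ry": 0, "rz": 0, "jaw": 0}, {"x": 0, "y": 0, "z": 0, "rx": 0, "ry": 0, "rz": 0, "jaw": 0}, {"x": 0, "y": 0, "z": 0, "rx": 0, "ry": 0, "rz": 0, "jaw": 0}, {"x": 0, "y": 0, "z": 0, "rx": 0, "ry": 0, "rz": 0, "jaw": 0}]'

```text
clock: 27.1
tool_pos: [0.3895, 0.3638, 0.2863]
eef_rot: [0.989, -0.145, 0.001, 0.002]
contact_force: [-0.1, 0.8, -1.6]
opening: 0.2
finger_force: 54.8
```

```bash
python3 - <<'E'
from h import *
s=take('wrist','w9'); p=pose(); print(np.round(p[3]['q'],2),p[3]['opening'])
plan((.391,.365,.181),-1.861,5)
print([np.round(proj(s,q,True),1) for q in((.415,.358,.144),(.4685,.342,.132))])
E
```

```text
[-1.07  0.54  0.36  1.81 -0.25  0.83 -2.44] 0.19844034931859608
from [0.3894 0.364  0.2863] -1.861 tilt [ 0.001 -0.004 -1.   ]
{"x":0.02,"y":-0.03,"z":2.11,"rz":0.000}
{"x":0.02,"y":-0.03,"z":2.11,"rz":0.000}
{"x":0.02,"y":-0.03,"z":2.11,"rz":0.000}
{"x":0.02,"y":-0.03,"z":2.11,"rz":0.000}
{"x":0.02,"y":-0.03,"z":2.11,"rz":0.000}
[array([316.5, 193.9]), array([316.5, 120.3])]
```

```bash
python3 - <<'E'
from h import *
s=load('w9'); g=cv2.GaussianBlur(cv2.cvtColor(s['img'],cv2.COLOR_RGB2GRAY),(3,3),0)
for v in range(115,205,8): print(v,g[v,294:342:2].tolist())
print([ (c,t) for c,t in blobs(mask(s['img'],(14,180,120),(24,255,255)),40)[0]], proj(s,(.4762,.3397,.142),True))
E
```

```text
115 [71, 72, 71, 71, 71, 72, 88, 128, 157, 166, 168, 169, 170, 169, 156, 117, 78, 71, 71, 71, 72, 72, 72, 72]
123 [70, 70, 70, 70, 70, 70, 70, 70, 76, 101, 135, 164, 168, 137, 84, 71, 71, 71, 71, 71, 71, 71, 71, 71]
131 [70, 70, 70, 69, 69, 69, 69, 70, 77, 101, 133, 163, 170, 139, 84, 71, 70, 70, 70, 70, 70, 72, 71, 71]
139 [74, 68, 68, 68, 68, 68, 68, 69, 74, 99, 133, 162, 170, 140, 86, 69, 69, 69, 70, 70, 70, 70, 73, 85]
147 [133, 134, 133, 131, 124, 117, 107, 93, 86, 100, 132, 162, 170, 143, 99, 93, 101, 112, 127, 134, 134, 133, 132, 130]
155 [136, 134, 132, 134, 135, 134, 132, 131, 117, 104, 131, 161, 170, 149, 131, 132, 132, 131, 133, 133, 131, 130, 131, 133]
163 [132, 131, 127, 126, 129, 132, 132, 127, 116, 105, 129, 160, 169, 151, 131, 128, 129, 132, 134, 131, 130, 131, 130, 127]
171 [130, 131, 134, 135, 134, 132, 129, 127, 116, 103, 128, 158, 168, 153, 135, 131, 133, 133, 133, 131, 130, 127, 129, 133]
179 [138, 136, 135, 133, 132, 131, 133, 135, 127, 107, 127, 157, 167, 153, 138, 133, 130, 129, 130, 132, 133, 132, 134, 134]
187 [131, 131, 131, 132, 135, 136, 135, 134, 125, 105, 126, 156, 165, 154, 136, 133, 136, 133, 131, 131, 132, 131, 131, 131]
195 [138, 137, 135, 134, 134, 133, 132, 133, 131, 108, 108, 131, 141, 138, 135, 137, 135, 132, 132, 133, 135, 135, 136, 137]
203 [133, 135, 136, 135, 135, 135, 136, 133, 129, 129, 131, 131, 131, 131, 131, 133, 135, 136, 135, 133, 132, 132, 132, 134]
[((np.float64(315.5), np.float64(108.8)), [306, 99, 20, 20, 317])] (np.float64(316.43310591691977), np.float64(109.62079724195556))
```

Emit:
send_rows --motion '[{"x": 0, "y": -0.03, "z": 2.1, "rx": 0, "ry": 0, "rz": 0, "jaw": 0}, {"x": 0, "y": -0.03, "z": 2.1, "rx": 0, "ry": 0, "rz": 0, "jaw": 0}, {"x": 0, "y": 0, "z": 2.1, "rx": 0, "ry": 0, "rz": 0, "jaw": 0}, {"x": 0, "y": 0, "z": 2.1, "rx": 0, "ry": 0, "rz": 0, "jaw": 0}, {"x": 0, "y": 0, "z": 2.1, "rx": 0, "ry": 0, "rz": 0, "jaw": 0}]'

```text
clock: 27.65
tool_pos: [0.3895, 0.3648, 0.1806]
eef_rot: [0.99, -0.144, 0.001, 0.002]
contact_force: [0.3, 0.6, -1.7]
opening: 0.199
finger_force: 54.8
```

Emit:
send_rows --motion '[{"x": 0, "y": 0, "z": 0, "rx": 0, "ry": 0, "rz": 0, "jaw": 0}, {"x": 0, "y": 0, "z": 0, "rx": 0, "ry": 0, "rz": 0, "jaw": 0}, {"x": 0, "y": 0, "z": 0, "rx": 0, "ry": 0, "rz": 0, "jaw": 0}, {"x": 0, "y": 0, "z": 0, "rx": 0, "ry": 0, "rz": 0, "jaw": 0}, {"x": 0, "y": 0, "z": 0, "rx": 0, "ry": 0, "rz": 0, "jaw": 0}]'

```text
clock: 28.15
tool_pos: [0.3894, 0.3653, 0.1821]
eef_rot: [0.99, -0.144, 0.001, 0.001]
contact_force: [0.2, -0.8, -1.2]
opening: 0.202
finger_force: 54.8
```

```bash
python3 - <<'E'
from h import *
s=take('wrist','w10'); p=pose(); print(p[0],p[2],np.round(p[3]['q'],2),p[3]['opening'])
g=cv2.GaussianBlur(cv2.cvtColor(s['img'],cv2.COLOR_RGB2GRAY),(3,3),0)
print([np.round(proj(s,q,True),1) for q in((.415,.358,.144),(.4685,.342,.132),(.4762,.3397,.142))])
print([ (c,t) for c,t in blobs(mask(s['img'],(14,180,120),(24,255,255)),40)[0]])
for v in range(110,230,10): print(v,g[v,286:350:2].tolist())
E
```

```text
[0.38931305 0.36520978 0.18194017] -1.8590838875018791 [-1.01  0.69  0.28  1.92 -0.32  0.57 -2.38] 0.19475495251708688
[array([318.8, 235.1]), array([319. , 119.6]), array([319. , 102.6])]
[((np.float64(317.4), np.float64(101.8)), [301, 86, 34, 32, 823])]
110 [71, 71, 71, 72, 71, 72, 71, 71, 87, 127, 154, 165, 168, 169, 170, 171, 171, 172, 172, 173, 173, 172, 162, 118, 77, 72, 72, 72, 72, 72, 71, 72]
120 [71, 70, 71, 71, 70, 71, 71, 71, 71, 71, 72, 73, 83, 103, 123, 142, 160, 172, 165, 148, 105, 73, 71, 71, 71, 71, 71, 71, 71, 71, 70, 71]
130 [71, 72, 72, 72, 71, 72, 71, 71, 70, 71, 71, 72, 83, 102, 124, 145, 166, 176, 167, 149, 105, 74, 71, 72, 71, 71, 71, 72, 72, 72, 71, 71]
140 [69, 69, 69, 69, 69, 69, 69, 69, 69, 68, 69, 70, 80, 102, 124, 145, 165, 176, 167, 150, 106, 72, 68, 70, 70, 70, 70, 70, 69, 69, 69, 70]
150 [130, 129, 120, 96, 76, 70, 69, 71, 71, 71, 70, 71, 81, 101, 123, 145, 164, 174, 168, 153, 117, 74, 71, 71, 71, 71, 71, 73, 79, 97, 121, 132]
160 [133, 135, 136, 134, 132, 133, 133, 132, 133, 134, 134, 128, 107, 102, 123, 143, 163, 173, 168, 156, 142, 132, 133, 135, 13
[... 326 characters left out ...]
, 133, 132, 128, 127, 128, 130, 129, 130]
190 [134, 132, 134, 136, 137, 135, 133, 131, 128, 128, 130, 129, 110, 100, 120, 141, 160, 169, 166, 156, 142, 133, 132, 133, 134, 133, 130, 129, 129, 130, 132, 135]
200 [137, 139, 139, 138, 135, 134, 134, 134, 135, 137, 138, 135, 112, 100, 120, 141, 159, 167, 165, 156, 138, 132, 133, 130, 129, 129, 131, 133, 133, 134, 136, 135]
210 [133, 133, 132, 130, 128, 130, 132, 134, 135, 136, 136, 134, 114, 100, 118, 140, 158, 166, 165, 156, 138, 133, 136, 133, 132, 132, 131, 131, 131, 131, 131, 132]
220 [136, 138, 138, 138, 136, 133, 133, 134, 133, 133, 134, 135, 114, 99, 117, 139, 157, 165, 164, 157, 142, 135, 135, 133, 131, 132, 133, 135, 137, 138, 138, 137]
```

The peg lies along the jaw plane within 0.5 mm, so I thread the eye on.

Emit:
send_rows --motion '[{"x": 0.53, "y": 0, "z": 0.11, "rx": 0, "ry": 0, "rz": 0, "jaw": 0}, {"x": 0.53, "y": 0, "z": 0.11, "rx": 0, "ry": 0, "rz": 0, "jaw": 0}, {"x": 0.53, "y": 0, "z": 0.11, "rx": 0, "ry": 0, "rz": 0, "jaw": 0}, {"x": 0.53, "y": 0, "z": 0.11, "rx": 0, "ry": 0, "rz": 0, "jaw": 0}, {"x": 0.53, "y": 0, "z": 0.11, "rx": 0, "ry": 0, "rz": 0, "jaw": 0}]'

```text
clock: 28.7
tool_pos: [0.4151, 0.3571, 0.1756]
eef_rot: [0.99, -0.144, 0.001, 0.002]
contact_force: [-0.1, -0.2, -1.6]
opening: 0.197
finger_force: 54.8
```

Emit:
send_rows --motion '[{"x": 0.53, "y": 0, "z": 0.11, "rx": 0, "ry": 0, "rz": 0, "jaw": 0}, {"x": 0.53, "y": 0, "z": 0.11, "rx": 0, "ry": 0, "rz": 0, "jaw": 0}, {"x": 0.53, "y": 0, "z": 0.11, "rx": 0, "ry": 0, "rz": 0, "jaw": 0}, {"x": 0.53, "y": 0, "z": 0.11, "rx": 0, "ry": 0, "rz": 0, "jaw": 0}, {"x": 0.53, "y": 0, "z": 0.11, "rx": 0, "ry": 0, "rz": 0, "jaw": 0}]'

```text
clock: 29.2
tool_pos: [0.4403, 0.3497, 0.1703]
eef_rot: [0.99, -0.144, 0.001, 0.002]
contact_force: [-0.1, -0.5, -1.5]
opening: 0.198
finger_force: 54.8
```

```bash
python3 - <<'E'
from h import *
s=take('side','side7'); p=pose(); print(p[0],p[2],p[3]['contact_force'],p[3]['opening'])
plan((.4403,.350,.1707),p[2],1)
cv2.imwrite('pics/c9.png',cv2.resize(s['img'][320:440,240:400],(800,600),interpolation=cv2.INTER_CUBIC)[:,:,::-1])
E
```

```text
[0.44137288 0.34920052 0.17022822] -1.8601617407986115 [ 1.26526254  0.09752448 -1.79474857] 0.19196204532402147
from [0.4414 0.3492 0.1702] -1.86 tilt [ 0.002 -0.004 -1.   ]
{"x":-0.13,"y":-0.05,"z":-0.05,"rz":-0.000}
```

Emit:
send_rows --motion '[{"x": 0, "y": 0, "z": 0.1, "rx": 0, "ry": 0, "rz": 0, "jaw": 0}, {"x": 0, "y": 0, "z": 0.1, "rx": 0, "ry": 0, "rz": 0, "jaw": 0}, {"x": 0, "y": 0, "z": 0.1, "rx": 0, "ry": 0, "rz": 0, "jaw": 0}, {"x": 0, "y": 0, "z": 0.1, "rx": 0, "ry": 0, "rz": 0, "jaw": 0}, {"x": 0, "y": 0, "z": 0.1, "rx": 0, "ry": 0, "rz": 0, "jaw": 0}]'

```text
clock: 29.75
tool_pos: [0.4397, 0.3499, 0.1653]
eef_rot: [0.99, -0.144, 0.001, 0.002]
contact_force: [-0.0, 0.8, -2.0]
opening: 0.202
finger_force: 54.8
```

Emit:
send_rows --motion '[{"x": 0, "y": 0, "z": 0.1, "rx": 0, "ry": 0, "rz": 0, "jaw": 0}, {"x": 0, "y": 0, "z": 0.05, "rx": 0, "ry": 0, "rz": 0, "jaw": 0}, {"x": 0, "y": 0, "z": 0, "rx": 0, "ry": 0, "rz": 0, "jaw": 0}, {"x": 0, "y": 0, "z": 0, "rx": 0, "ry": 0, "rz": 0, "jaw": 0}, {"x": 0, "y": 0, "z": 0, "rx": 0, "ry": 0, "rz": 0, "jaw": 0}]'

```text
clock: 30.25
tool_pos: [0.4398, 0.3499, 0.1642]
eef_rot: [0.99, -0.144, 0.001, 0.002]
contact_force: [-1.8, -0.4, 4.9]
opening: 0.201
finger_force: 54.8
```

It made contact at the expected height, so the eye is resting on the peg. I release and rise.

Emit:
send_rows --motion '[{"x": 0, "y": 0, "z": 0, "rx": 0, "ry": 0, "rz": 0, "jaw": 2.2}, {"x": 0, "y": 0, "z": 0, "rx": 0, "ry": 0, "rz": 0, "jaw": 3}, {"x": 0, "y": 0, "z": 0, "rx": 0, "ry": 0, "rz": 0, "jaw": 4}, {"x": 0, "y": 0, "z": 0, "rx": 0, "ry": 0, "rz": 0, "jaw": 5}, {"x": 0, "y": 0, "z": 0, "rx": 0, "ry": 0, "rz": 0, "jaw": 5}]'

```text
clock: 30.75
tool_pos: [0.4399, 0.3498, 0.1637]
eef_rot: [0.99, -0.144, 0.001, 0.002]
contact_force: [0.5, -0.6, 0.3]
opening: 0.563
finger_force: 0.0
```

Emit:
send_rows --motion '[{"x": 0, "y": 0, "z": -0.5, "rx": 0, "ry": 0, "rz": 0, "jaw": 5}, {"x": 0, "y": 0, "z": -1, "rx": 0, "ry": 0, "rz": 0, "jaw": 5}, {"x": 0, "y": 0, "z": -2, "rx": 0, "ry": 0, "rz": 0, "jaw": 5}, {"x": 0, "y": 0, "z": -4, "rx": 0, "ry": 0, "rz": 0, "jaw": 5}, {"x": 0, "y": 0, "z": -4, "rx": 0, "ry": 0, "rz": 0, "jaw": 5}]'

```text
clock: 31.25
tool_pos: [0.4395, 0.3499, 0.2806]
eef_rot: [0.99, -0.144, 0.0, 0.002]
contact_force: [0.8, -0.2, 1.7]
opening: 0.563
finger_force: 0.0
```

```bash
python3 - <<'E'
from h import *
s=take('side','side8'); p=pose(); print(p[0],p[2],np.round(p[3]['q'],2))
for c,t in blobs(mask(s['img'],(0,150,70),(8,255,255)),20)[0]: print(c,t)
c=load('scene0'); b=take('scene','scene6')
for c,t in blobs(mask(b['img'],(0,150,70),(8,255,255)),20)[0]: print('sc',c,t)
print(proj(s,(.442,.3495,.169)),proj(b,(.442,.3495,.169)))
for c,t in blobs(mask(b['img'],(18,140,120),(32,255,255)),8)[0]: print('sc yel',c,t)
E
```

```text
[0.44301124 0.35181628 0.28734677] -1.859958173350846 [-0.96  0.58  0.35  1.73 -0.25  0.87 -2.37]
(np.float64(382.5), np.float64(137.3)) [378, 135, 10, 5, 41]
(np.float64(401.4), np.float64(138.5)) [397, 137, 10, 4, 39]
(np.float64(420.5), np.float64(139.8)) [416, 138, 10, 5, 37]
(np.float64(387.5), np.float64(168.8)) [381, 159, 14, 21, 228]
(np.float64(317.9), np.float64(364.6)) [309, 352, 18, 27, 374]
(np.float64(236.2), np.float64(414.1)) [234, 411, 5, 7, 29]
sc (np.float64(490.2), np.float64(140.0)) [484, 131, 13, 20, 180]
sc (np.float64(122.6), np.float64(224.9)) [109, 212, 28, 27, 473]
sc (np.float64(1.7), np.float64(262.1)) [0, 259, 5, 7, 27]
(np.float64(317.27839515811365), np.float64(365.04505618652223)) (np.float64(491.2932381534262), np.float64(140.154631227681))
sc yel (np.float64(482.7), np.float64(178.0)) [473, 159, 21, 41, 257]
sc yel (np.float64(348.5), np.float64(269.8)) [344, 267, 10, 7, 49]
sc yel (np.float64(186.0), np.float64(340.8)) [162, 297, 48, 79, 1671]
```

The red grip is within about 1 px of its expected hung position in both views. Next is the knob.

```bash
python3 - <<'E'
from h import *
plan((.5808,.1568,.22),-1.375,10)
E
```

```text
from [0.4429 0.3518 0.2849] -1.86 tilt [ 0.01   0.003 -1.   ]
{"x":1.88,"y":1.48,"z":0.65,"rz":-0.048}
{"x":1.80,"y":1.57,"z":0.65,"rz":-0.048}
{"x":1.73,"y":1.65,"z":0.65,"rz":-0.048}
{"x":1.64,"y":1.73,"z":0.65,"rz":-0.048}
{"x":1.56,"y":1.81,"z":0.65,"rz":-0.048}
{"x":1.47,"y":1.88,"z":0.65,"rz":-0.048}
{"x":1.38,"y":1.95,"z":0.65,"rz":-0.048}
{"x":1.28,"y":2.02,"z":0.65,"rz":-0.048}
{"x":1.18,"y":2.08,"z":0.65,"rz":-0.048}
{"x":1.08,"y":2.13,"z":0.65,"rz":-0.048}
```

Emit:
send_rows --motion '[{"x": 1.88, "y": 1.48, "z": 0, "rx": 0, "ry": 0, "rz": -0.048, "jaw": 6}, {"x": 1.8, "y": 1.57, "z": 0, "rx": 0, "ry": 0, "rz": -0.048, "jaw": 6}, {"x": 1.73, "y": 1.65, "z": 0.2, "rx": 0, "ry": 0, "rz": -0.048, "jaw": 6}, {"x": 1.64, "y": 1.73, "z": 0.6, "rx": 0, "ry": 0, "rz": -0.048, "jaw": 6}, {"x": 1.56, "y": 1.81, "z": 0.8, "rx": 0, "ry": 0, "rz": -0.048, "jaw": 6}]'

```text
clock: 31.85
tool_pos: [0.5092, 0.2519, 0.2635]
eef_rot: [1.0, -0.023, 0.001, 0.002]
contact_force: [-0.7, 0.4, 0.4]
opening: 0.682
finger_force: 0.0
```

Emit:
send_rows --motion '[{"x": 1.47, "y": 1.88, "z": 1, "rx": 0, "ry": 0, "rz": -0.048, "jaw": 6}, {"x": 1.38, "y": 1.95, "z": 1, "rx": 0, "ry": 0, "rz": -0.048, "jaw": 6}, {"x": 1.28, "y": 2.02, "z": 1, "rx": 0, "ry": 0, "rz": -0.048, "jaw": 6}, {"x": 1.18, "y": 2.08, "z": 1, "rx": 0, "ry": 0, "rz": -0.048, "jaw": 6}, {"x": 1.08, "y": 2.13, "z": 1, "rx": 0, "ry": 0, "rz": -0.048, "jaw": 6}]'

```text
clock: 32.35
tool_pos: [0.5779, 0.1538, 0.2134]
eef_rot: [0.995, 0.097, 0.0, 0.002]
contact_force: [0.5, -0.8, -0.7]
opening: 0.684
finger_force: 0.0
```

Emit:
send_rows --motion '[{"x": 0, "y": 0, "z": 0, "rx": 0, "ry": 0, "rz": 0, "jaw": 6}, {"x": 0, "y": 0, "z": 0, "rx": 0, "ry": 0, "rz": 0, "jaw": 6}, {"x": 0, "y": 0, "z": 0, "rx": 0, "ry": 0, "rz": 0, "jaw": 6}, {"x": 0, "y": 0, "z": 0, "rx": 0, "ry": 0, "rz": 0, "jaw": 6}, {"x": 0, "y": 0, "z": 0, "rx": 0, "ry": 0, "rz": 0, "jaw": 6}]'

```text
clock: 32.85
tool_pos: [0.5772, 0.156, 0.2142]
eef_rot: [0.995, 0.096, 0.0, 0.002]
contact_force: [-0.3, -0.9, -0.3]
opening: 0.683
finger_force: 0.0
```

```bash
python3 - <<'E'
from h import *
s=take('wrist','w11'); p=pose(); print(np.round(p[3]['q'],2))
plan((.5808,.1568,.119),-1.375,5)
print('pred knob top px',proj(s,(.5808,.1568,.1365),True))
# white mark and black knob on blue plate
b=blobs(mask(s['img'],(0,0,0),(180,255,45)),300)[0]
for c,t in b: print(c,t)
for c,t in blobs(mask(s['img'],(100,120,50),(125,255,255)),100)[0]: print('blue',c,t)
m=mask(s['img'],(0,0,180),(180,40,255)); 
for c,t in blobs(m,15)[0]: print('wh',c,t)
print([np.round(proj(s,q,True),1) for q in((.592,-.0241,.096),(.5872,.0523,.096),(.585,.0905,.096))])
E
```

```text
[-0.42  0.7   0.14  1.7  -0.13  0.75 -1.6 ]
from [0.5773 0.1558 0.2141] -1.378 tilt [ 0.001 -0.003 -1.   ]
{"x":0.07,"y":-0.01,"z":1.90,"rz":-0.001}
{"x":0.07,"y":-0.01,"z":1.90,"rz":-0.001}
{"x":0.07,"y":-0.01,"z":1.90,"rz":-0.001}
{"x":0.07,"y":-0.01,"z":1.90,"rz":-0.001}
{"x":0.07,"y":-0.01,"z":1.90,"rz":-0.001}
pred knob top px (np.float64(320.3265159048938), np.float64(251.00539050630948))
(np.float64(191.0), np.float64(162.4)) [180, 140, 23, 46, 737]
(np.float64(318.6), np.float64(241.4)) [288, 207, 62, 78, 3071]
(np.float64(315.8), np.float64(405.2)) [0, 294, 640, 186, 66789]
blue (np.float64(107.0), np.float64(145.4)) [87, 120, 39, 54, 1309]
blue (np.float64(341.4), np.float64(212.1)) [279, 178, 288, 94, 4026]
blue (np.float64(535.5), np.float64(256.9)) [530, 249, 11, 16, 104]
wh (np.float64(228.7), np.float64(40.3)) [180, 9, 97, 66, 3544]
wh (np.float64(372.1), np.float64(87.8)) [363, 24, 20, 125, 280]
wh (np.float64(351.9), np.float64(85.5)) [335, 28, 37, 116, 2271]
wh (np.float64(476.6), np.float64(108.5)) [387, 28, 183, 158, 20423]
wh (np.float64(135.2), np.float64(79.9)) [101, 51, 68, 61, 2700]
wh (np.float64(459.6), np.float64(245.6)) [355, 194, 222, 99, 13218]
wh (np.float64(316.3), np.float64(240.2)) [314, 229, 6, 23, 88]
[array([535.4, 259.4]), array([456.1, 248.9]), array([409.3, 242.6])]
```

Emit:
send_rows --motion '[{"x": 0.07, "y": 0, "z": 1.95, "rx": 0, "ry": 0, "rz": 0, "jaw": 6}, {"x": 0.07, "y": 0, "z": 1.95, "rx": 0, "ry": 0, "rz": 0, "jaw": 6}, {"x": 0.07, "y": 0, "z": 1.95, "rx": 0, "ry": 0, "rz": 0, "jaw": 6}, {"x": 0.07, "y": 0, "z": 1.95, "rx": 0, "ry": 0, "rz": 0, "jaw": 6}, {"x": 0.07, "y": 0, "z": 1.7, "rx": 0, "ry": 0, "rz": 0, "jaw": 6}]'

```text
clock: 33.4
tool_pos: [0.5808, 0.1555, 0.118]
eef_rot: [0.995, 0.096, 0.0, 0.002]
contact_force: [-0.4, 0.3, -0.4]
opening: 0.684
finger_force: 0.0
```

Emit:
send_rows --motion '[{"x": 0, "y": 0, "z": 0, "rx": 0, "ry": 0, "rz": 0, "jaw": 0}, {"x": 0, "y": 0, "z": 0, "rx": 0, "ry": 0, "rz": 0, "jaw": 0}, {"x": 0, "y": 0, "z": 0, "rx": 0, "ry": 0, "rz": 0, "jaw": 0}, {"x": 0, "y": 0, "z": 0, "rx": 0, "ry": 0, "rz": 0, "jaw": 0}, {"x": 0, "y": 0, "z": 0, "rx": 0, "ry": 0, "rz": 0, "jaw": 0}]' --grip_force 30

```text
clock: 33.9
tool_pos: [0.5815, 0.1552, 0.1196]
eef_rot: [0.995, 0.096, 0.001, 0.002]
contact_force: [0.4, 0.5, -0.4]
opening: 0.252
finger_force: 0.0
```

Emit:
send_rows --motion '[{"x": 0, "y": 0, "z": 0, "rx": 0, "ry": 0, "rz": 0, "jaw": 0}, {"x": 0, "y": 0, "z": 0, "rx": 0, "ry": 0, "rz": 0, "jaw": 0}, {"x": 0, "y": 0, "z": 0, "rx": 0, "ry": 0, "rz": 0, "jaw": 0}, {"x": 0, "y": 0, "z": 0, "rx": 0, "ry": 0, "rz": 0, "jaw": 0}, {"x": 0, "y": 0, "z": 0, "rx": 0, "ry": 0, "rz": 0, "jaw": 0}]'

```text
clock: 34.4
tool_pos: [0.5804, 0.1575, 0.1194]
eef_rot: [0.995, 0.097, 0.0, 0.001]
contact_force: [-3.0, 4.7, 5.4]
opening: 0.166
finger_force: 28.7
```

```bash
python3 - <<'E'
from h import *
p=pose(); print(p[3]['opening'],p[3]['contact_force'])
plan((.6698,.1626,p[0][2]),1.65,30)
E
```

```text
0.16636398296447305 [-3.01240922  4.73746484  5.3653696 ]
from [0.5804 0.1575 0.1194] -1.377 tilt [ 0.    -0.001 -1.   ]
{"x":0.30,"y":0.04,"z":-0.00,"rz":-0.101}
{"x":0.29,"y":0.07,"z":-0.00,"rz":-0.101}
{"x":0.28,"y":0.10,"z":-0.00,"rz":-0.101}
{"x":0.27,"y":0.13,"z":-0.00,"rz":-0.101}
{"x":0.26,"y":0.15,"z":-0.00,"rz":-0.101}
{"x":0.24,"y":0.18,"z":-0.00,"rz":-0.101}
{"x":0.22,"y":0.20,"z":-0.00,"rz":-0.101}
{"x":0.20,"y":0.22,"z":-0.00,"rz":-0.101}
{"x":0.18,"y":0.24,"z":-0.00,"rz":-0.101}
{"x":0.15,"y":0.26,"z":-0.00,"rz":-0.101}
{"x":0.12,"y":0.27,"z":-0.00,"rz":-0.101}
{"x":0.10,"y":0.28,"z":-0.00,"rz":-0.101}
{"x":0.07,"y":0.29,"z":-0.00,"rz":-0.101}
{"x":0.04,"y":0.30,"z":-0.00,"rz":-0.101}
{"x":0.01,"y":0.30,"z":-0.00,"rz":-0.101}
{"x":-0.02,"y":0.30,"z":-0.00,"rz":-0.101}
{"x":-0.05,"y":0.29,"z":-0.00,"rz":-0.101}
{"x":-0.08,"y":0.29,"z":-0.00,"rz":-0.101}
{"x":-0.11,"y":0.28,"z":-0.00,"rz":-0.101}
{"x":-0.14,"y":0.26,"z":-0.00,"rz":-0.101}
{"x":-0.16,"y":0.25,"z":-0.00,"rz":-0.101}
{"x":-0.19,"y":0.23,"z":-0.00,"rz":-0.101}
{"x":-0.21,"y":0.21,"z":-0.00,"rz":-0.101}
{"x":-0.23,"y":0.19,"z":-0.00,"rz":-0.101}
{"x":-0.25,"y":0.16,"z":-0.00,"rz":-0.101}
{"x":-0.26,"y":0.14,"z":-0.00,"rz":-0.101}
{"x":-0.28,"y":0.11,"z":-0.00,"rz":-0.101}
{"x":-0.29,"y":0.08,"z":-0.00,"rz":-0.101}
{"x":-0.29,"y":0.05,"z":-0.00,"rz":-0.101}
{"x":-0.30,"y":0.02,"z":-0.00,"rz":-0.101}
```

Emit:
send_rows --motion '[{"x": 0.3, "y": 0.04, "z": 0, "rx": 0, "ry": 0, "rz": -0.101, "jaw": 0}, {"x": 0.29, "y": 0.07, "z": 0, "rx": 0, "ry": 0, "rz": -0.101, "jaw": 0}, {"x": 0.28, "y": 0.1, "z": 0, "rx": 0, "ry": 0, "rz": -0.101, "jaw": 0}, {"x": 0.27, "y": 0.13, "z": 0, "rx": 0, "ry": 0, "rz": -0.101, "jaw": 0}, {"x": 0.26, "y": 0.15, "z": 0, "rx": 0, "ry": 0, "rz": -0.101, "jaw": 0}]'

```text
clock: 34.9
tool_pos: [0.5933, 0.1594, 0.1193]
eef_rot: [0.939, 0.344, -0.002, -0.001]
contact_force: [-7.0, 6.4, 8.1]
opening: 0.159
finger_force: 30.0
```

Emit:
send_rows --motion '[{"x": 0.24, "y": 0.18, "z": 0, "rx": 0, "ry": 0, "rz": -0.101, "jaw": 0}, {"x": 0.22, "y": 0.2, "z": 0, "rx": 0, "ry": 0, "rz": -0.101, "jaw": 0}, {"x": 0.2, "y": 0.22, "z": 0, "rx": 0, "ry": 0, "rz": -0.101, "jaw": 0}, {"x": 0.18, "y": 0.24, "z": 0, "rx": 0, "ry": 0, "rz": -0.101, "jaw": 0}, {"x": 0.15, "y": 0.26, "z": 0, "rx": 0, "ry": 0, "rz": -0.101, "jaw": 0}]'

```text
clock: 35.4
tool_pos: [0.6075, 0.1611, 0.1194]
eef_rot: [0.823, 0.568, -0.002, -0.002]
contact_force: [-9.0, 7.5, 9.3]
opening: 0.156
finger_force: 30.0
```

```bash
python3 - <<'E'
from h import *
p=pose(); print(p[3]['opening'],p[3]['contact_force'],np.round(p[3]['q'],2))
plan((.6698,.1626,p[0][2]),1.65,20)
E
```

```text
0.15610503843918103 [-8.99591376  7.53683088  9.29236261] [-0.24  0.86 -0.17  1.65  0.21  0.65 -0.88]
from [0.6075 0.1611 0.1194] -0.362 tilt [-0.005  0.    -1.   ]
{"x":0.12,"y":0.29,"z":-0.00,"rz":-0.101}
{"x":0.09,"y":0.30,"z":-0.00,"rz":-0.101}
{"x":0.06,"y":0.31,"z":-0.00,"rz":-0.101}
{"x":0.03,"y":0.31,"z":-0.00,"rz":-0.101}
{"x":-0.01,"y":0.31,"z":-0.00,"rz":-0.101}
{"x":-0.04,"y":0.31,"z":-0.00,"rz":-0.101}
{"x":-0.07,"y":0.30,"z":-0.00,"rz":-0.101}
{"x":-0.10,"y":0.30,"z":-0.00,"rz":-0.101}
{"x":-0.13,"y":0.28,"z":-0.00,"rz":-0.101}
{"x":-0.15,"y":0.27,"z":-0.00,"rz":-0.101}
{"x":-0.18,"y":0.25,"z":-0.00,"rz":-0.101}
{"x":-0.21,"y":0.23,"z":-0.00,"rz":-0.101}
{"x":-0.23,"y":0.21,"z":-0.00,"rz":-0.101}
{"x":-0.25,"y":0.19,"z":-0.00,"rz":-0.101}
{"x":-0.27,"y":0.16,"z":-0.00,"rz":-0.101}
{"x":-0.28,"y":0.13,"z":-0.00,"rz":-0.101}
{"x":-0.29,"y":0.11,"z":-0.00,"rz":-0.101}
{"x":-0.30,"y":0.08,"z":-0.00,"rz":-0.101}
{"x":-0.31,"y":0.05,"z":-0.00,"rz":-0.101}
{"x":-0.31,"y":0.01,"z":-0.00,"rz":-0.101}
```

Emit:
send_rows --motion '[{"x": 0.12, "y": 0.29, "z": 0, "rx": 0, "ry": 0, "rz": -0.101, "jaw": 0}, {"x": 0.09, "y": 0.3, "z": 0, "rx": 0, "ry": 0, "rz": -0.101, "jaw": 0}, {"x": 0.06, "y": 0.31, "z": 0, "rx": 0, "ry": 0, "rz": -0.101, "jaw": 0}, {"x": 0.03, "y": 0.31, "z": 0, "rx": 0, "ry": 0, "rz": -0.101, "jaw": 0}, {"x": -0.01, "y": 0.31, "z": 0, "rx": 0, "ry": 0, "rz": -0.101, "jaw": 0}]'

```text
clock: 35.9
tool_pos: [0.6215, 0.1622, 0.1193]
eef_rot: [0.654, 0.756, -0.002, -0.003]
contact_force: [-12.8, 7.2, 11.5]
opening: 0.155
finger_force: 30.0
```

Emit:
send_rows --motion '[{"x": -0.04, "y": 0.31, "z": 0, "rx": 0, "ry": 0, "rz": -0.101, "jaw": 0}, {"x": -0.07, "y": 0.3, "z": 0, "rx": 0, "ry": 0, "rz": -0.101, "jaw": 0}, {"x": -0.1, "y": 0.3, "z": 0, "rx": 0, "ry": 0, "rz": -0.101, "jaw": 0}, {"x": -0.13, "y": 0.28, "z": 0, "rx": 0, "ry": 0, "rz": -0.101, "jaw": 0}, {"x": -0.15, "y": 0.27, "z": 0, "rx": 0, "ry": 0, "rz": -0.101, "jaw": 0}]'

```text
clock: 36.4
tool_pos: [0.6356, 0.1626, 0.1193]
eef_rot: [0.444, 0.896, -0.002, -0.005]
contact_force: [-16.0, 6.2, 12.0]
opening: 0.155
finger_force: 30.0
```

```bash
python3 - <<'E'
from h import *
p=pose(); print(p[3]['opening'],p[3]['contact_force'],np.round(p[3]['q'],2))
plan((.6698,.1626,p[0][2]),1.66,10)
E
```

```text
0.1550584810941339 [-16.00370091   6.21265595  11.98401029] [-0.09  0.92 -0.45  1.55  0.5   0.8  -0.09]
from [0.6356 0.1626 0.1193] 0.65 tilt [-0.01  0.   -1.  ]
{"x":-0.21,"y":0.27,"z":-0.00,"rz":-0.101}
{"x":-0.23,"y":0.25,"z":-0.00,"rz":-0.101}
{"x":-0.26,"y":0.23,"z":-0.00,"rz":-0.101}
{"x":-0.28,"y":0.20,"z":-0.00,"rz":-0.101}
{"x":-0.30,"y":0.17,"z":-0.00,"rz":-0.101}
{"x":-0.31,"y":0.14,"z":-0.00,"rz":-0.101}
{"x":-0.32,"y":0.11,"z":-0.00,"rz":-0.101}
{"x":-0.33,"y":0.07,"z":-0.00,"rz":-0.101}
{"x":-0.34,"y":0.04,"z":-0.00,"rz":-0.101}
{"x":-0.34,"y":0.00,"z":-0.00,"rz":-0.101}
```

Emit:
send_rows --motion '[{"x": -0.22, "y": 0.29, "z": 0, "rx": 0, "ry": 0, "rz": -0.101, "jaw": 0}, {"x": -0.25, "y": 0.27, "z": 0, "rx": 0, "ry": 0, "rz": -0.101, "jaw": 0}, {"x": -0.28, "y": 0.25, "z": 0, "rx": 0, "ry": 0, "rz": -0.101, "jaw": 0}, {"x": -0.3, "y": 0.22, "z": 0, "rx": 0, "ry": 0, "rz": -0.101, "jaw": 0}, {"x": -0.32, "y": 0.18, "z": 0, "rx": 0, "ry": 0, "rz": -0.101, "jaw": 0}]'

```text
clock: 36.9
tool_pos: [0.6509, 0.1625, 0.1193]
eef_rot: [0.205, 0.979, -0.002, -0.008]
contact_force: [-24.0, 5.1, 17.8]
opening: 0.156
finger_force: 30.0
```

```bash
python3 - <<'E'
from h import *
p=pose(); print(p[3]['opening'],p[3]['contact_force'],np.round(p[3]['q'],2))
plan((.6708,.1624,p[0][2]),1.67,5)
E
```

```text
0.15611761920289743 [-23.98887696   5.09812155  17.75851858] [-0.02  0.97 -0.59  1.48  0.62  0.89  0.35]
from [0.6509 0.1625 0.1193] 1.157 tilt [-0.017 -0.001 -1.   ]
{"x":-0.36,"y":0.16,"z":-0.00,"rz":-0.103}
{"x":-0.38,"y":0.12,"z":-0.00,"rz":-0.103}
{"x":-0.39,"y":0.08,"z":-0.00,"rz":-0.103}
{"x":-0.40,"y":0.04,"z":-0.00,"rz":-0.103}
{"x":-0.40,"y":-0.00,"z":-0.00,"rz":-0.103}
```

Emit:
send_rows --motion '[{"x": -0.26, "y": 0.12, "z": -0.02, "rx": 0, "ry": 0, "rz": -0.1, "jaw": 0}, {"x": -0.28, "y": 0.09, "z": -0.02, "rx": 0, "ry": 0, "rz": -0.1, "jaw": 0}, {"x": -0.29, "y": 0.06, "z": -0.02, "rx": 0, "ry": 0, "rz": -0.1, "jaw": 0}, {"x": -0.3, "y": 0.03, "z": 0, "rx": 0, "ry": 0, "rz": -0.1, "jaw": 0}, {"x": -0.3, "y": 0, "z": 0, "rx": 0, "ry": 0, "rz": -0.1, "jaw": 0}]'

```text
clock: 37.4
tool_pos: [0.6641, 0.1622, 0.1193]
eef_rot: [-0.043, 0.999, -0.0, -0.01]
contact_force: [-29.5, 3.7, 16.7]
opening: 0.157
finger_force: 30.0
```

```bash
python3 - <<'E'
from h import *
p=pose(); print(p[0],p[2],p[3]['opening'],p[3]['contact_force'],p[3]['moment'],p[1][:,2])
E
```

```text
[0.66405006 0.162175   0.11925769] 1.6570416566993575 0.15694136347175755 [-29.52147103   3.65784083  16.66218571] [ 1.02046576  6.01550273 -0.40949165] [-0.0205153  -0.0017758  -0.99978796]
```

Emit:
send_rows --motion '[{"x": 0, "y": 0, "z": 0, "rx": 0, "ry": 0, "rz": 0, "jaw": 6}, {"x": 0, "y": 0, "z": 0, "rx": 0, "ry": 0, "rz": 0, "jaw": 6}, {"x": 0, "y": 0, "z": 0, "rx": 0, "ry": 0, "rz": 0, "jaw": 6}, {"x": 0, "y": 0, "z": 0, "rx": 0, "ry": 0, "rz": 0, "jaw": 6}, {"x": 0, "y": 0, "z": 0, "rx": 0, "ry": 0, "rz": 0, "jaw": 6}]'

```text
clock: 37.9
tool_pos: [0.6759, 0.1563, 0.1193]
eef_rot: [-0.037, 0.999, -0.002, 0.001]
contact_force: [-0.5, 0.8, -0.4]
opening: 0.585
finger_force: 0.0
```

Emit:
send_rows --motion '[{"x": 1, "y": -0.2, "z": -3, "rx": 0, "ry": -0.01, "rz": 0, "jaw": 6}, {"x": 1, "y": -0.2, "z": -3, "rx": 0, "ry": -0.01, "rz": 0, "jaw": 6}, {"x": 1, "y": -0.2, "z": -3, "rx": 0, "ry": 0, "rz": 0, "jaw": 6}, {"x": 0.5, "y": 0, "z": -1, "rx": 0, "ry": 0, "rz": 0, "jaw": 6}, {"x": 0, "y": 0, "z": 0, "rx": 0, "ry": 0, "rz": 0, "jaw": 6}]'

```text
clock: 38.4
tool_pos: [0.6402, 0.149, 0.2206]
eef_rot: [-0.038, 0.999, -0.001, 0.012]
contact_force: [0.2, -0.2, -0.6]
opening: 0.679
finger_force: 0.0
```

Emit:
send_rows --motion '[{"x": 0, "y": 0, "z": 0, "rx": 0, "ry": 0, "rz": 0, "jaw": 6}, {"x": 0, "y": 0, "z": 0, "rx": 0, "ry": 0, "rz": 0, "jaw": 6}, {"x": 0, "y": 0, "z": 0, "rx": 0, "ry": 0, "rz": 0, "jaw": 6}, {"x": 0, "y": 0, "z": 0, "rx": 0, "ry": 0, "rz": 0, "jaw": 6}, {"x": 0, "y": 0, "z": 0, "rx": 0, "ry": 0, "rz": 0, "jaw": 6}]'

```text
clock: 38.9
tool_pos: [0.6397, 0.1488, 0.2184]
eef_rot: [-0.038, 0.999, -0.002, 0.01]
contact_force: [-0.1, -0.5, -0.1]
opening: 0.682
finger_force: 0.0
```

```bash
python3 - <<'E'
from h import *
s=take('wrist','w12'); b=take('scene','scene7'); d=take('side','side9'); p=pose(); print(p[0],p[2],p[3]['contact_force'],p[1][:,2],np.round(p[3]['q'],2))
print('hole pred home',[np.round(proj(s,(.6777+.061*-y,.0385+.998*y,.096),True),1) for y in(-.057,-.019,.019,.057)])
print('knob pred',proj(s,(.6702,.1623,.1365),True))
for c,t in blobs(mask(s['img'],(0,0,0),(180,255,45)),200)[0]: print('blk',c,t)
for c,t in blobs(mask(s['img'],(0,0,180),(180,40,255)),15)[0]: print('wh',c,t)
for c,t in blobs(mask(s['img'],(100,120,50),(125,255,255)),100)[0]: print('blue',c,t)
for c,t in blobs(mask(s['img'],(18,140,120),(32,255,255)),15)[0]: print('yel',c,t,np.round(onz(s,*c,.021,True),4))
g=mask(s['img'],(50,100,40),(75,255,255))
cn=max(cv2.findContours(g,cv2.RETR_EXTERNAL,cv2.CHAIN_APPROX_NONE)[0],key=cv2.contourArea)
for q in cv2.approxPolyDP(cn,4,True)[:,0]: print('bin',q,np.round(onz(s,*map(float,q),.045,True),4))
# difference with the home picture in the scene view
for n,x in(('scene0',b),('side0',d)):
    o=load(n); df=cv2.absdiff(o['img'],x['img']).max(2)
    print(n,[(c,t) for c,t in blobs((df>50).astype(np.uint8)*255,60)[0]])
E
```

```text
[0.63974705 0.14878152 0.21885868] 1.645928534733467 [-0.01642973  0.13830566 -0.24510827] [ 0.02055258 -0.00241948 -0.99978585] [ 0.08  0.85 -0.76  1.5   0.66  1.04  0.8 ]
hole pred home [array([118.4, 267.9]), array([157.3, 269.7]), array([200.4, 271.3]), array([247.1, 272.7])]
knob pred (np.float64(336.1795868850172), np.float64(300.40530242025443))
blk (np.float64(220.1), np.float64(119.1)) [205, 105, 31, 29, 850]
blk (np.float64(461.9), np.float64(175.5)) [452, 154, 20, 44, 674]
blk (np.float64(336.0), np.float64(273.5)) [307, 242, 59, 75, 2753]
blk (np.float64(329.4), np.float64(404.2)) [0, 292, 640, 188, 61855]
wh (np.float64(109.1), np.float64(210.9)) [105, 208, 12, 8, 51]
wh (np.float64(317.5), np.float64(215.4)) [308, 208, 20, 16, 299]
wh (np.float64(168.8), np.float64(221.5)) [157, 221, 26, 2, 48]
wh (np.float64(251.3), np.float64(221.9)) [226, 221, 54, 2, 57]
wh (np.float64(511.4), np.float64(255.4)) [479, 223, 63, 63, 2545]
wh (np.float64(192.4), np.float64(272.9)) [78, 232, 220, 96, 15322]
wh (np.float64(429.9), np.float64(282.2)) [389, 260, 80, 52, 2051]
wh (np.float64
[... 1446 characters left out ...]
[320, 237, 95, 56, 1354])]
side0 [((np.float64(284.5), np.float64(29.8)), [252, 0, 72, 60, 664]), ((np.float64(473.3), np.float64(80.0)), [394, 0, 166, 213, 6081]), ((np.float64(532.4), np.float64(61.1)), [460, 0, 158, 168, 4966]), ((np.float64(318.1), np.float64(67.3)), [297, 47, 44, 44, 484]), ((np.float64(257.0), np.float64(160.4)), [209, 60, 120, 213, 9945]), ((np.float64(367.2), np.float64(195.6)), [362, 188, 11, 18, 154]), ((np.float64(314.9), np.float64(308.3)), [266, 266, 103, 87, 4742]), ((np.float64(307.8), np.float64(308.9)), [302, 303, 11, 12, 96]), ((np.float64(317.8), np.float64(364.9)), [309, 351, 19, 29, 404]), ((np.float64(322.3), np.float64(387.6)), [318, 383, 10, 10, 71])]
```

All three modules are in the bin: two yellow side up, one black side up. The bin is unmoved. I check how far home the carriage is by comparing the knob and carriage edges with the starting pictures.

```bash
python3 - <<'E'
from h import *
for n,m,roi in(('side0','side9',(215,320,215,295)),('scene0','scene7',(225,345,325,470))):
    for f in(n,m):
        im=load(f)['img'][roi[0]:roi[1],roi[2]:roi[3]]
        bl=[(tuple(np.round(np.array(c)+[roi[2],roi[0]],2)),t) for c,t in blobs(mask(im,(0,0,0),(180,255,60)),80)[0]]
        bu=[(tuple(np.round(np.array(c)+[roi[2],roi[0]],2)),t) for c,t in blobs(mask(im,(100,120,50),(125,255,255)),60)[0]]
        print(f,'blk',bl,'blue',bu)
    a=load(n)['img'][roi[0]:roi[1],roi[2]:roi[3]];b=load(m)['img'][roi[0]:roi[1],roi[2]:roi[3]]
    print((cv2.absdiff(a,b).max(2)>40).sum())
s4,s12=load('w4'),load('w12')
# front top edge of carriage: blue->aluminium transition, cast on z=.096
for f,s in(('w4',s4),('w12',s12)):
    m=mask(s['img'],(100,120,50),(125,255,255)); v,u=np.nonzero(m); out=[]
    for c in (110,130,170,220,270):
        col=s['img'][:,c].astype(int); vs=v[u==c]; vs=vs[(vs>200)&(vs<330)]
        if len(vs): out.append((c,vs.max(),np.round(onz(s,c,vs[0]+0. if False else float(max(x for x in vs if x<vs.min()+14))+.5,.096,True)[:2],4)))
    for o in out: y=(o[2][1]-.0385)/.998; print(f,o,'stage x of edge',round((o[2][0]-.6777)*.998+(o[2][1]-.0385)*.061,4))
E
```

```text
side0 blk [((np.float64(243.8), np.float64(298.1)), [19, 75, 21, 20, 252])] blue [((np.float64(239.4), np.float64(310.2)), [10, 81, 35, 24, 308])]
side9 blk [((np.float64(254.3), np.float64(221.2)), [22, 0, 30, 22, 227]), ((np.float64(242.1), np.float64(225.6)), [17, 7, 22, 12, 81]), ((np.float64(242.0), np.float64(252.1)), [2, 16, 48, 42, 790]), ((np.float64(243.7), np.float64(298.2)), [19, 75, 21, 20, 254])] blue [((np.float64(239.8), np.float64(311.0)), [10, 81, 35, 24, 362])]
2971
scene0 blk [((np.float64(380.8), np.float64(230.0)), [38, 0, 44, 16, 387]), ((np.float64(444.0), np.float64(253.8)), [108, 13, 23, 28, 406])] blue [((np.float64(418.4), np.float64(278.1)), [14, 24, 124, 58, 760])]
scene7 blk [((np.float64(444.0), np.float64(253.8)), [108, 13, 23, 28, 402]), ((np.float64(373.3), np.float64(249.5)), [41, 17, 16, 16, 169])] blue [((np.float64(418.5), np.float64(278.0)), [14, 24, 124, 58, 763])]
2331
w4 (110, np.int64(259), array([ 0.6467, -0.0233])) stage x of edge -0.0347
w4 (130, np.int64(259), array([ 0.6453, -0.0033])) stage x of edge -0.0349
w4 (170, np.int64(260), array([0.6435, 0.0333])) stage x of edge -0.0344
w4 (220, np.int64(260), array([0.6407, 0.0747])) stage x of edge -0.0347
w4 (270, np.int64(260), array([0.6383, 0.113 ])) stage x of edge -0.0348
w12 (110, np.int64(229), array([ 0.6472, -0.0221])) stage x of edge -0.0341
w12 (130, np.int64(229), array([ 0.6459, -0.0024])) stage x of edge -0.0342
w12 (170, np.int64(229), array([0.6435, 0.0337])) stage x of edge -0.0344
w12 (220, np.int64(229), array([0.6406, 0.0745])) stage x of edge -0.0348
w12 (270, np.int64(230), array([0.6386, 0.1123])) stage x of edge -0.0345
```

View pics/side9.png

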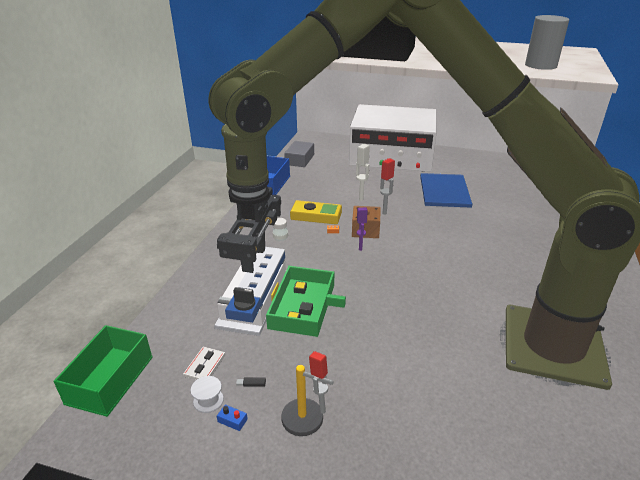

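The picture shows the tool hanging on the peg (318,375), three modules in the bin (around (300,300)), the carriage home (250,285) and the gripper clear of everything.

```bash
python3 -c "
from plant import *
print(finish_job())"
```

```text
the job is handed in; nothing more can be done
None
```

The job is handed in: all three modules present are in the bin, the red-handled tool hangs by its eye on the peg, the carriage is wound fully home, and the bin stands on the bench.

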